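# Fetch the tip cleaner from behind the bottles

### The arm

A 6-joint arm with a two-finger parallel gripper is mounted at the origin on the work surface. World frame = base frame: x ahead of the robot, y to its left, z up, the work surface at z = 0. Lengths are in m, angles in rad, forces in N, time in s.
With the tool pointing down it reaches from about 0.375 to 0.925 m from the base axis. Payload 5.7 kg.
Tool frame: the origin (TCP) lies midway between the tips of the shut fingers; the grasp point (between the pads) lies 19 mm behind it; x points along the fingers, y is the direction in which the jaws open and shut, and the axes are right-handed (so a half turn about x gives the same grasp; the last joint's range is limited). The gripper opens to 85 mm and grips with 20 to 120 N. Pads are 22 mm wide; open, the fingers measure 114 mm over their backs; the gripper's body (76 mm by 85 mm) begins 54 mm behind the grasp point. The pads swing forward as they close: fully open they stand 13 mm farther back than shut.
Start: joints at [-0.115, 0.359, 1.51, -0, 1.272, -0.115], TCP at [0.6, -0, 0.209] pointing down, gripper open.
Joint ranges: [-2.97, 2.97], [-1.01, 2.36], [0.21, 2.38], [-0.96, 4.11], [0.2, 2.71], [-2.98, 2.98]. Speed limits (rad/s): [2.39, 2.39, 3.14, 3.14, 3.14, 3.14].

### API

Orientations are given as a unit quaternion [x, y, z, w].
In Python, from workcell import bot gives the robot as it stands.
- The arm moves only by the tool carry_out, never from a script. Its argument "series" is a list of rows, each a list of 5 numbers: the gripper's target within -1 to 1 (fully open at 1, half-way at 0, shut at -1), then the shift along the tool's x, y, z scaled (see below), then the turn about the tool's x scaled (see below). A call has 1 to 20 rows; each row shifts and turns the commanded pose from where the row before left it, along the tool's axes as they then stand; what a row does not reach is not made up. The controller multiplies each number of a shift by 0.02 m and each number of a turn by 0.12 rad. A row lasts 1/12 s, in which the tool goes at most 41.7 mm and 7.16 degrees, less where a joint would pass 70% of its speed; a pose out of reach is approached as far as the arm can. A call with a number of a shift or a turn outside -1 to 1 is refused whole. A call with a gripper value outside its range is refused whole. The fingers move at their own pace and stop on an object; "newtons" is the grip in N (left out, the last holds). Time passes only in rows, so rows that do not move let the fingers close. It gives the time, the measured TCP pose, the force and the opening at its end, in the units of the state.
- bot.get_obs(): the state, without advancing time (a new reading comes with each control period).
- bot.snapshot(name): name is "scene" or "side" or "wrist"; returns (picture, depth): 384x512x3 uint8, red, green, blue; 384x512 float32, m along the optical axis (not along the pixel's ray), 0 where there is no reading.
- bot.camera_model(name): a dict with "fx", "fy", "cx", "cy" (pixels), "origin" and "rotation" of the camera in the world; the wrist camera has in their place "mount" (4x4, takes a point from camera to tool coordinates, whose origin is the TCP and whose axes are the tool frame's). Camera axes: x right, y up, looking along -z (the intrinsics and any distortion apply to the point x, -y, -z); pixel columns grow to the right and rows downward; lengths in m; the calibration is good to about 2 mm. A picture is of the moment at which its call begins: read the wrist's pose just before it. camera_model takes no time and is no camera call.
- bot.close_job(): hands the job in, once; it reports no verdict.
Trained networks look in the newest picture that a camera, given by its name, has taken for a name from the list of things; names that differ only in an ending like _2 or _b are one class to them, and where a whole thing is asked for, a point or a joint stands for the part that bears it (a point fixed in the world has none). Each returns a list of dicts, best first, with "conf" (0 to 1); they miss things now and then, are a little off and sometimes report something else, mostly with a low value. They report only what shows in the picture. A call takes as long as a camera call. They do not tell look-alikes from the thing itself.
- bot.look_for(camera, thing): "position" ([x, y, z] in m, in the coordinates of the camera as it stood for that picture, good to about 4 mm: the middle of the surface that is visible of it).
- bot.mark_of(camera, thing): "position" ([x, y, z] in m, in the coordinates of the camera as it stood for that picture, good to about 4 mm: a listed point, or the origin of a listed thing).
The state is a dict: "t": time; "joints": joint angles; "joint_velocities": joint speeds; "effort": joint torques, N m; "tool_pos": TCP position; "tcp_rot": TCP orientation; "contact_force": force on the tool from outside, world axes, zero at the start; "ft_torque": the same for the moment, N m; "finger_gap": finger opening in m.
Only numpy, scipy, OpenCV 4.12 (cv2) and the standard library are available. Lean on these libraries where they do the work, as an engineer would, in place of code of your own. Each camera call takes 0.05 s, during which the arm holds its last target.

### The job

The tin of tip cleaner is at the back of the bottle tray, hemmed in by three tall bottles. Stand all three bottles on the clear half of the silicone mat, then lift out the tin and set it flat in the cup of the soldering-iron stand, and after that put every bottle back upright in the tray on the very spot where it stood at the start. Never tip a bottle over, leave the two wick reels where they lie, and let go of everything at the end.

Things in the scene. Friction and masses are not known exactly. Their poses are not given: they have to be found in the camera images.
- nozzle_c (a point): The tall squeeze bottle with the thin grey nozzle cap: round white body 42 mm across, 136 mm tall in all, shoulder ends 99 mm above its foot; upright grey nozzle cap 20 mm across from 102 mm above the foot to the top. The point is the bottle's centre, half-way up (68 mm above its foot, 68 mm below its top). z points up when it stands. About 0.14 kg.
- square_c (a point): The square amber bottle with a black screw cap: body 40 x 40 mm, 128 mm tall in all, shoulder ends 97 mm above its foot; black cap 30 mm across from 102 mm above the foot to the top. The point is its centre, half-way up (64 mm above its foot). x and y are square to its sides, z points up when it stands. About 0.18 kg.
- widelid_c (a point): The round white bottle with a wide ribbed white lid: body 42 mm across, 126 mm tall in all, shoulder ends 96 mm above its foot; lid 38 mm across from 100 mm above the foot to the top. The point is its centre, half-way up (63 mm above its foot). z points up when it stands. About 0.16 kg.
- tin_c (a point): The tin of soldering-tip cleaner: a low, plain round metal tin 46 mm across and 34 mm tall with a grey solid cake inside, open at the top, in the tray behind the bottle in the middle, only about 6 mm from it. The point is its centre, 17 mm above its foot. About 0.09 kg. With the bottles gone its front and back sides (towards the tray's -x and +x) are free for fingers, the other two have a reel only about 15 mm away.
- reel_a_c (a point): A flat reel of copper wick lying at the back of the tray, at the tin's -y side: white flanges 44 mm across, 12 mm high. The point is its centre. It stays where it is.
- reel_b_c (a point): The other, equal wick reel, at the tin's +y side. The point is its centre. It stays where it is.
- tray: The fixed plywood bottle tray: 140 mm along its x, 200 mm along its y, floor 4 mm thick, rim 12 mm high above the table and 4 mm thick. Origin: centre of its underside, on the table. Its -x side looks roughly to the robot. The three bottles stand on the floor in a row along its y, about 36 mm in front of the origin (-x), 54 mm from one to the next, in any order; the tin and the reels are behind them at +x.
- mat: The fixed grey-blue silicone mat: 190 mm along its x, 200 mm along its y, 4 mm thick. Origin: centre of its underside, on the table; z up. Its -x side looks roughly to the robot. A phone under repair (72 x 147 mm, 8 mm thick) lies along y on the far half (about from x = +12 to +92 mm); the near half, x = -95 to 0 mm, is clear for the bottles.
- cup (a point): The cup of the fixed soldering-iron stand: a round recess on the dark base, inner diameter 66 mm, its steel rim 6 mm high above its floor. The point is the centre of the cup's floor, 12 mm above the table; z up, axes as the stand's, whose -x side looks roughly to the robot. The iron rests in a steel sleeve that begins about 65 mm behind the point (+x), leans away to +x and reaches about 180 mm above the table.
There are look-alikes about, which are no part of the job. What is shaped like the part that bears square_c but yellow is not meant.

How it is judged:
By the outcome, as a careful person would: the job done as asked, in the order asked, and still so for the second after the job is handed in, with the robot touching nothing.
It also fails if it takes over 152 s, if anything falls off the work surface, if the arm or the gripper's body presses on something with over 40 N, if the wrist force passes 120 N, or if a joint passes its speed limit or range.

## Working session

There is one attempt and no reset: what is moved stays moved. The work goes in short steps, Python scripts to look and compute and a tool call to move; the robot and the scene stay as the last step left them, time stands still between calls to the robot, and variables do not carry over. Pictures are saved under pics/ and viewed, and the job is handed in when it is done.

Besides the shell and the picture viewer there is one more tool, called after "Request:" as a command line: name --pt "numbers of a row" for each row, then --argument value for the rest. carry_out: Moves the arm, as the interface text tells. Its arguments: {"type":"object","properties":{"series":{"type":"array"},"newtons":{"type":"number"}},"required":["series"]}

```bash
ls; mkdir -p pics
cat > h.py <<'E'
import numpy as np, cv2
from workcell import bot
from scipy.spatial.transform import Rotation as R
def snap(cam,fn):
    o=bot.get_obs(); p,d=bot.snapshot(cam)
    cv2.imwrite('pics/'+fn,p[:,:,::-1]); np.savez('pics/'+fn+'.npz',p=p,d=d,tp=o['tool_pos'],tr=o['tcp_rot'])
    return p,d,o
def pose(cam,o):
    m=bot.camera_model(cam)
    if 'mount' in m:
        T=np.eye(4);T[:3,:3]=R.from_quat(o['tcp_rot']).as_matrix();T[:3,3]=o['tool_pos']
        T=T@np.array(m['mount']);return m,T[:3,:3],T[:3,3]
    return m,np.array(m['rotation']),np.array(m['origin'])
def cloud(cam,d,o):
    m,Rm,t=pose(cam,o)
    v,u=np.mgrid[0:d.shape[0],0:d.shape[1]]
    K=np.array([[m['fx'],0,m['cx']],[0,m['fy'],m['cy']],[0,0,1]])
    uv=np.stack([u,v],-1).reshape(-1,1,2).astype(float)
    dist=m.get('distortion',m.get('dist'))
    n=cv2.undistortPoints(uv,K,np.array(dist) if dist is not None else None).reshape(d.shape+(2,))
    P=np.stack([n[...,0]*d,-n[...,1]*d,-d],-1)
    W=P@Rm.T+t; W[d<=0]=np.nan
    return W
E
python3 - <<'E'
from h import *
print(bot.get_obs())
for c in ['scene','side','wrist']:
    print(c,bot.camera_model(c))
    p,d,o=snap(c,c+'0.png')
    m,Rm,t=pose(c,o)
    for n in ['nozzle_c','square_c','widelid_c','tin_c','reel_a_c','tray','mat','cup']:
        print(n,[(np.round(Rm@np.array(r['position'])+t,3).tolist(),round(r['conf'],2)) for r in bot.mark_of(c,n)[:4]])
E
```

```text
pics
{'t': 0.0, 'joints': array([-1.15119632e-01,  3.59498667e-01,  1.51144612e+00,  1.23885019e-05,
        1.27247073e+00, -1.15058930e-01]), 'joint_velocities': array([ 9.46528072e-04, -1.44676439e-04, -6.39098751e-04,  5.48214531e-04,
        6.08998412e-04,  6.10483072e-06]), 'effort': array([ 1.96551155e-03, -5.27614331e+01, -2.78626120e+01, -6.37880498e-05,
        1.32890840e-02, -2.81424428e-05]), 'tool_pos': array([5.99284405e-01, 6.80046923e-05, 2.08352170e-01]), 'tcp_rot': array([ 0.49961879,  0.50049134, -0.50041297,  0.49947607]), 'contact_force': array([ 0.75828513, -0.91427145, -0.38530168]), 'ft_torque': array([ 0.01770486,  0.00538582, -0.01279614]), 'finger_gap': 0.08524997965835851}
scene {'fx': 437.57358618196633, 'fy': 437.57358618196633, 'cx': 261.2509030943937, 'cy': 190.65917193239738, 'origin': array([ 0.90473766, -0.49716705,  0.88736407]), 'rotation': array([0.31023947, 0.09879495, 0.28833538, 0.90047417])}Traceback (most recent call last):
  File "<stdin>", line 8, in <module>
ValueError: matmul: Input operand 1 has a mismatch in its core dimension 0, with gufunc signature (n?,k),(k,m?)->(n?,m?) (size 3 is different from 4)
```

```bash
sed -i "s/return m,np.array(m\['rotation'\]),/return m,R.from_quat(m['rotation']).as_matrix(),/" h.py
python3 - <<'E'
from h import *
for c in ['scene','side','wrist']:
    print(c,bot.camera_model(c))
    p,d,o=snap(c,c+'0.png')
    m,Rm,t=pose(c,o)
    for n in ['nozzle_c','square_c','widelid_c','tin_c','reel_a_c','tray','mat','cup'] if c!='wrist' else []:
        print(n,[(np.round(Rm@np.array(r['position'])+t,3).tolist(),round(r['conf'],2)) for r in bot.mark_of(c,n)[:4]])
print(bot.get_obs()['t'])
E
```

```text
scene {'fx': 437.57358618196633, 'fy': 437.57358618196633, 'cx': 261.2509030943937, 'cy': 190.65917193239738, 'origin': array([ 0.90473766, -0.49716705,  0.88736407]), 'rotation': array([0.31023947, 0.09879495, 0.28833538, 0.90047417])}
nozzle_c [([0.506, -0.274, 0.071], 0.7)]
square_c [([0.495, -0.222, 0.065], 0.82), ([0.673, -0.257, 0.062], 0.65)]
widelid_c [([0.499, -0.327, 0.068], 0.6)]
tin_c [([0.553, -0.276, 0.021], 0.97)]
reel_a_c [([0.567, -0.329, 0.002], 0.65)]
tray [([0.538, -0.272, 0.002], 0.69), ([0.539, 0.287, 0.015], 0.62)]
mat [([0.548, -0.001, 0.004], 0.81), ([0.554, -0.211, 0.01], 0.31)]
cup [([0.536, 0.285, 0.014], 0.73)]
side {'fx': 405.26624223694154, 'fy': 405.26624223694154, 'cx': 255.1707202471649, 'cy': 187.6832243518758, 'origin': array([-0.11042494, -0.63352466,  0.57595849]), 'rotation': array([ 0.47246009, -0.20563835, -0.32319865,  0.79374868])}
nozzle_c [([0.495, -0.268, 0.072], 0.84), ([0.502, -0.326, 0.073], 0.36)]
square_c [([0.493, -0.228, 0.07], 0.83), ([0.674, -0.255, 0.065], 0.71)]
widelid_c [([0.501, -0.326, 0.07], 0.65), ([0.545, -0.274, 0.02], 0.26)]
tin_c [([0.544, -0.274, 0.019], 0.38)]
reel_a_c [([0.564, -0.334, 0.01], 0.48), ([0.541, 0.002, 0.004], 0.43)]
tray [([0.53, -0.271, 0.004], 0.83)]
mat [([0.542, 0.001, 0.003], 0.59)]
cup [([0.536, 0.286, 0.014], 0.93), ([0.534, -0.271, 0.005], 0.42), ([0.502, -0.327, 0.07], 0.3)]
wrist {'fx': 268.395747768372, 'fy': 268.395747768372, 'cx': 255.89700663117014, 'cy': 193.98375814862172, 'mount': array([[ 1.63357615e-04,  3.17735833e-01, -9.48179263e-01,
        -1.64308831e-01],
       [ 9.99999986e-01, -2.96715645e-05,  1.62342607e-04,
        -4.06366671e-04],
       [ 2.34481014e-05, -9.48179276e-01, -3.17735833e-01,
        -8.13518414e-02],
       [ 0.00000000e+00,  0.00000000e+00,  0.00000000e+00,
         1.00000000e+00]])}
1.05
```

View pics/scene0.png

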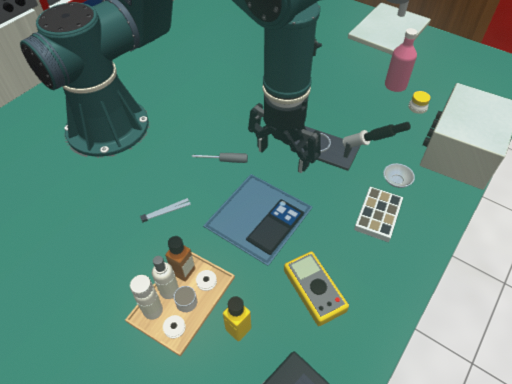

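View pics/side0.png

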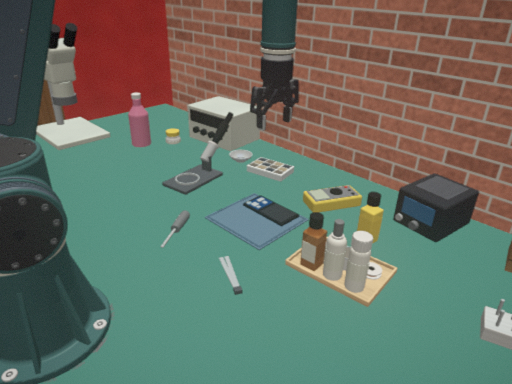

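View pics/wrist0.png

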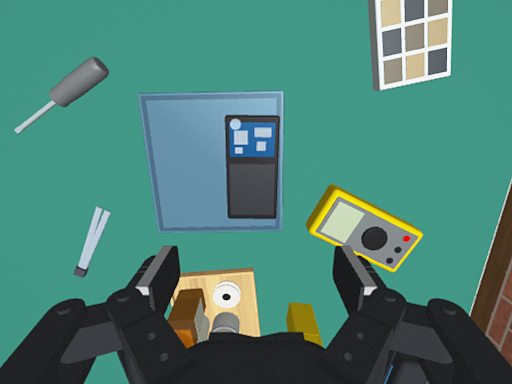

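```bash
cat > m.py <<'E'
from h import *
def fitc(P,r=None):
    from scipy.optimize import least_squares
    c0=P[:,:2].mean(0)
    f=lambda c: np.hypot(P[:,0]-c[0],P[:,1]-c[1])-r
    s=least_squares(f,c0+[0.0,0.0],loss='soft_l1',f_scale=0.002)
    return s.x,np.std(f(s.x))
E
python3 - <<'E'
from m import *
for c in ['scene','side']:
    z=np.load(f'pics/{c}0.png.npz'); o=dict(tool_pos=z['tp'],tcp_rot=z['tr'])
    W=cloud(c,z['d'],o); p=z['p']
    W=W.reshape(-1,3); C=p.reshape(-1,3).astype(int)
    ok=np.isfinite(W[:,0])
    W=W[ok];C=C[ok]
    g=(abs(W[:,0]-.35)<.03)&(abs(W[:,1])<.3)&(W[:,2]<.02); print(c,'table z',np.median(W[g,2]))
    for n,x,y,r,h,lo,hi,rb in [('widelid',.5,-.327,.019,.130,.108,.127,.021),('nozzle',.5,-.272,.010,.140,.11,.137,.021),('square',.495,-.222,.015,.132,.109,.129,None)]:
        q=(np.hypot(W[:,0]-x,W[:,1]-y)<.03)
        a=q&(abs(W[:,2]-h)<.004)
        print(n,'top n',a.sum(),np.round(np.median(W[a],0),4) if a.sum() else '', 'mid',np.round((W[a].min(0)+W[a].max(0))/2,4))
        s=q&(W[:,2]>lo)&(W[:,2]<hi)
        print('  cap side',s.sum(),*fitc(W[s],r))
        if rb:
            s=q&(W[:,2]>.04)&(W[:,2]<.085); print('  body',s.sum(),*fitc(W[s],rb))
    q=(np.hypot(W[:,0]-.55,W[:,1]+.275)<.03)&(abs(W[:,2]-.036)<.006)
    print('tin top',q.sum(),(W[q].min(0)+W[q].max(0))/2,np.median(W[q],0))
    # mat: blue-ish
    q=(abs(W[:,0]-.545)<.15)&(abs(W[:,1])<.15)&(W[:,2]<.014)&(C[:,2]>C[:,1]+12)
    print('mat rect',cv2.minAreaRect((W[q][:,:2]*1000).astype(np.float32)), np.median(W[q,2]))
    q=(abs(W[:,0]-.538)<.12)&(abs(W[:,1]+.272)<.14)&(W[:,2]<.03)&(C[:,0]>C[:,2]+50)&(C[:,0]>C[:,1]+15)
    print('tray rect',cv2.minAreaRect((W[q][:,:2]*1000).astype(np.float32)))
E
python3 - <<'E'
import cv2
for c,(a,b,x,y) in {'scene':(220,360,110,300),'side':(190,310,270,420)}.items():
    i=cv2.imread(f'pics/{c}0.png')[a:b,x:y]; cv2.imwrite(f'pics/{c}0crop.png',cv2.resize(i,None,fx=4,fy=4,interpolation=2))
E
```

```text
scene table z 0.0005587349623012439
widelid top n 302 [ 0.5053 -0.329   0.13  ] mid [ 0.5035 -0.3284  0.13  ]
  cap side 108 [ 0.5035178  -0.32802179] 0.0010324059735380808
  body 235 [ 0.5038199  -0.32784305] 0.0006446393421784631
nozzle top n 79 [ 0.5032 -0.2758  0.1401] mid [ 0.5015 -0.275   0.14  ]
  cap side 77 [ 0.50077048 -0.27449626] 0.000822865496130351
  body 246 [ 0.5010858  -0.27392356] 0.0029336733290206197
square top n 159 [ 0.4979 -0.2236  0.132 ] mid [ 0.4968 -0.2227  0.1319]
  cap side 72 [ 0.49580064 -0.22227901] 0.000664624460585966
tin top 402 [ 0.54729088 -0.27387824  0.03602237] [ 0.55056878 -0.2745306   0.03658815]
mat rect ((544.6439819335938, -2.5815887451171875), (189.08494567871094, 201.40228271484375), 0.7223781943321228) 0.004669330894132628
tray rect ((536.4765014648438, -272.5603942871094), (140.69937133789062, 199.98907470703125), 5.145193576812744)
side table z 0.001946411950192739
widelid top n 208 [ 0.4972 -0.3312  0.1317] mid [ 0.4995 -0.33    0.13  ]
  cap side 174 [ 0.50179125 -0.32910112] 0.0008924073112698404
  body 412 [ 0.50162671 -0.32915416] 0.0020978608177864297
nozzle top n 60 [ 0.4946 -0.278   0.1414] mid [ 0.4976 -0.2772  0.1399]
  cap side 123 [ 0.49892593 -0.27589495] 0.0010115170089052892
  body 440 [ 0.49846234 -0.27456401] 0.0038628234975475345
square top n 113 [ 0.4902 -0.2264  0.1337] mid [ 0.4926 -0.2252  0.1319]
  cap side 114 [ 0.49467534 -0.22374566] 0.0008985274056077645
tin top 49 [ 0.54833873 -0.27684364  0.03565487] [ 0.54643544 -0.27771796  0.03769009]
mat rect ((538.1264038085938, -5.484619140625), (185.66668701171875, 197.42649841308594), 1.4523134231567383) 0.0060373912301466826
tray rect ((532.4052124023438, -274.031494140625), (142.65724182128906, 200.6055145263672), 5.337792873382568)
```

View pics/scene0crop.png

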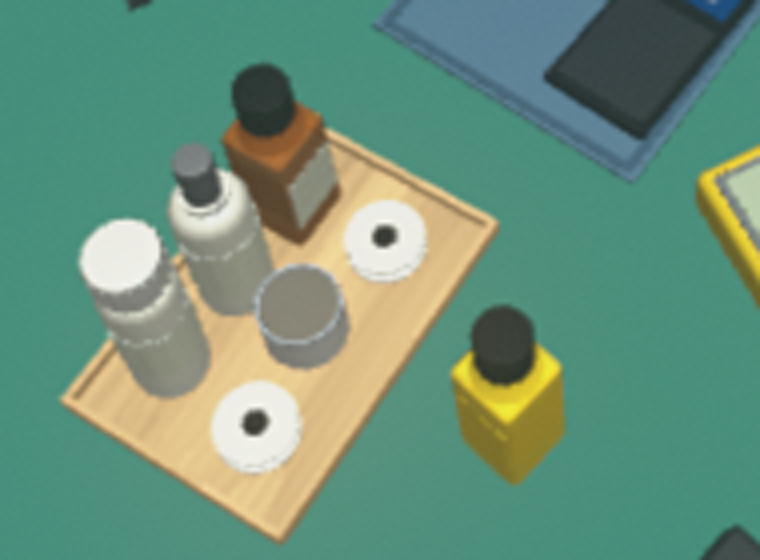

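Request:
carry_out --pt "1 -0.3 -0.5 1 0" --pt "1 -0.3 -0.5 1 0" --pt "1 0 -0.5 1 0" --pt "1 0 -0.5 1 0" --pt "1 0 -0.5 1 0" --pt "1 0 -0.5 1 0" --pt "1 0 -0.5 1 0" --pt "1 0 -0.5 1 0" --pt "1 0 -0.5 1 0" --pt "1 0 -0.5 1 0" --pt "1 0 0 0 0" --pt "1 0 0 0 0" --newtons 40

```text
t: 2.05
tool_pos: [0.4996, -0.2008, 0.2213]
tcp_rot: [0.501, 0.499, -0.501, 0.499]
contact_force: [-0.5, 0.2, -1.0]
finger_gap: 0.0855
```

```bash
cat > fit3.py <<'E'
from m import *
import sys
def run(c,fn,items=('widelid','nozzle','square','tin')):
    p,d,o=snap(c,fn)
    W=cloud(c,d,o).reshape(-1,3); W=W[np.isfinite(W[:,0])]
    print(np.round(o['tool_pos'],4),'gap',o['finger_gap'],'t',o['t'])
    for n,x,y,r,h,lo,hi in [('widelid',.5025,-.3285,.019,.130,.108,.127),('nozzle',.5,-.275,.010,.140,.11,.137),('square',.495,-.223,.015,.132,.109,.129),('tin',.549,-.275,.023,.038,.010,.034)]:
        if n not in items: continue
        q=(np.hypot(W[:,0]-x,W[:,1]-y)<.03)
        a=q&(abs(W[:,2]-h)<.004)
        if a.sum(): 
            cc,rr=cv2.minEnclosingCircle((W[a][:,:2]*1000).astype(np.float32))
            print(n,'top n',a.sum(),np.round(np.median(W[a],0),4), 'mid',np.round((W[a].min(0)+W[a].max(0))/2,4),'circ',np.round(cc,1),round(rr,1))
        s=q&(W[:,2]>lo)&(W[:,2]<hi)
        if s.sum()>10: print('  side',s.sum(),*fitc(W[s],r))
    return W
if __name__=='__main__': run(sys.argv[1],sys.argv[2])
E
python3 fit3.py wrist w1.png
```

```text
[ 0.4996 -0.2008  0.2213] gap 0.08547590319333122 t 2.05
widelid top n 733 [ 0.5013 -0.3264  0.1296] mid [ 0.5014 -0.3281  0.1287] circ [ 501.3 -327.9] 19.9
  side 311 [ 0.50131702 -0.32872672] 0.0005172403929930728
nozzle top n 254 [ 0.4981 -0.2738  0.1394] mid [ 0.498  -0.2749  0.1386] circ [ 498.2 -274.8] 9.8
  side 212 [ 0.49839436 -0.27565638] 0.0002736951044393204
square top n 624 [ 0.4941 -0.222   0.1315] mid [ 0.4941 -0.2232  0.131 ] circ [ 493.9 -223.2] 15.0
  side 157 [ 0.49370803 -0.22367564] 0.00023624351425867427
tin top n 757 [ 0.5475 -0.2743  0.0357] mid [ 0.5474 -0.2738  0.0367] circ [ 547.5 -274.1] 23.0
  side 185 [ 0.54758539 -0.27466019] 0.0032427098183616812
```

View pics/w1.png

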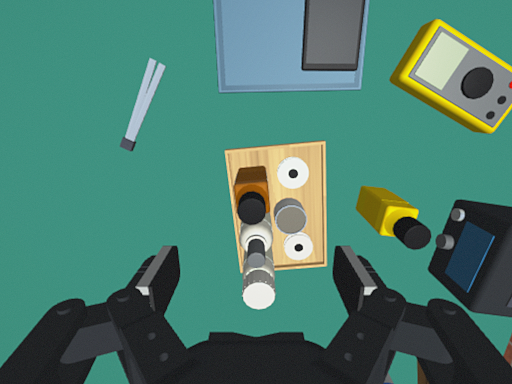

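Request:
carry_out --pt "1 0.3 -0.14 0.57 0" --pt "1 0.66 -0.14 0.56 0" --pt "1 1 0 0 0" --pt "1 1 0 0 0" --pt "1 1 0 0 0" --pt "1 1 0 0 0" --pt "1 0.6 0 0 0" --pt "1 0.4 0 0 0" --pt "1 0 0 0 0" --pt "-1 0 0 0 0" --pt "-1 0 0 0 0" --pt "-1 0 0 0 0" --pt "-1 0 0 0 0" --pt "-1 0 0 0 0" --pt "-1 0 0 0 0" --pt "-1 0 0 0 0" --pt "-1 0 0 0 0" --newtons 40

```text
t: 3.52
tool_pos: [0.4949, -0.223, 0.103]
tcp_rot: [0.5, 0.499, -0.5, 0.501]
contact_force: [-0.9, -0.6, 5.9]
finger_gap: 0.0272
```

```bash
python3 fit3.py wrist w2.png;python3 fit3.py side s2.png
```

```text
[ 0.4949 -0.223   0.103 ] gap 0.027214324382944733 t 3.5167
nozzle top n 413 [ 0.4976 -0.2696  0.1392] mid [ 0.4985 -0.2706  0.1385] circ [ 498.4 -274. ] 9.7
  side 844 [ 0.49857807 -0.27573191] 0.00039441104584720754
square top n 2099 [ 0.4945 -0.2206  0.1316] mid [ 0.4943 -0.2231  0.132 ] circ [ 494.3 -216. ] 26.8
  side 616 [ 0.49414579 -0.2238163 ] 0.0007011109597117326
tin top n 1104 [ 0.5531 -0.2688  0.0357] mid [ 0.5498 -0.2732  0.0367] circ [ 548.  -273.8] 23.0
  side 395 [ 0.54767834 -0.27477474] 0.001341655074968068
[ 0.4949 -0.223   0.103 ] gap 0.02768429095090179 t 3.5667
widelid top n 212 [ 0.4972 -0.3313  0.1316] mid [ 0.5005 -0.3307  0.1299] circ [ 500.5 -330.7] 20.4
  side 173 [ 0.50167284 -0.32911853] 0.0009746560389816314
nozzle top n 60 [ 0.4958 -0.2785  0.1411] mid [ 0.4968 -0.2765  0.1398] circ [ 496.8 -277.3] 9.9
  side 130 [ 0.49875036 -0.27576725] 0.0011452988580746976
square top n 83 [ 0.4933 -0.2321  0.1334] mid [ 0.4897 -0.2277  0.1318] circ [ 490.  -228.8] 22.7
  side 108 [ 0.49403427 -0.22370622] 0.0017000939606291268
tin top n 46 [ 0.5482 -0.2764  0.038 ] mid [ 0.5483 -0.2764  0.0378] circ [ 548.3 -276.6] 24.1
  side 26 [ 0.50797408 -0.29557889] 0.001450236210091583
```

View pics/s2.png

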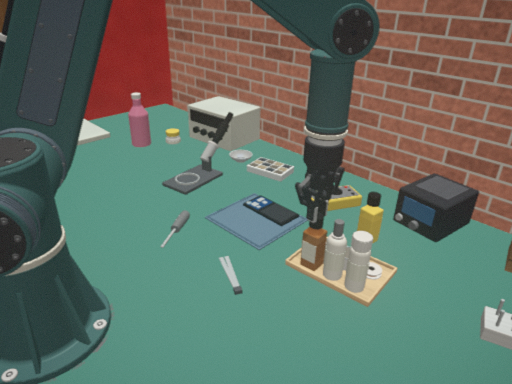

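View pics/w2.png

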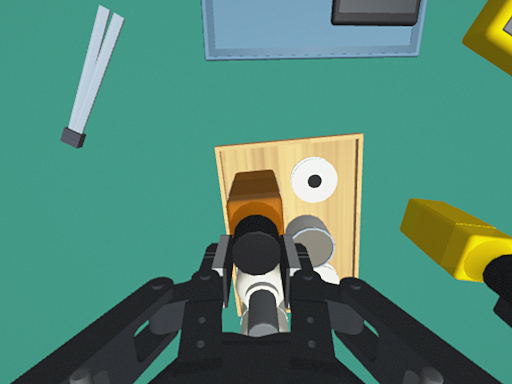

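Request:
carry_out --pt "-1 -0.4 0 0 0" --pt "-1 -0.8 0 0 0" --pt "-1 -0.8 0 0 0" --pt "-1 0 0 -0.4 0" --pt "-1 0 0 -0.75 0" --pt "-1 0 0 -1 0" --pt "-1 0 0 -1 0" --pt "-1 0 0 -1 0" --pt "-1 0 0 -1 0" --pt "-1 0 0 -1 0" --pt "-1 0 0 -1 0" --pt "-1 0 0 -1 0" --pt "-1 0 0 -1 0" --pt "-1 0 0 -1 0" --pt "-1 0 0 -1 0" --pt "-1 0 0 -1 0" --pt "-1 0 0 -1 0" --pt "-1 0 0 -0.7 0" --pt "-1 0 0 -0.3 0" --pt "-1 0 0 0 0"

```text
t: 5.28
tool_pos: [0.4928, 0.0623, 0.1411]
tcp_rot: [0.499, 0.501, -0.5, 0.5]
contact_force: [0.1, -0.2, -2.2]
finger_gap: 0.0271
```

Request:
carry_out --pt "-1 0 0 0 0" --pt "-1 0.6 0 0 0" --pt "-1 0.6 0 0 0" --pt "-1 0.3 0 0 0" --pt "-1 0.2 0 0 0" --pt "-1 0.15 0 0 0" --pt "-1 0 0 0 0" --pt "-1 0 0 0 0"

```text
t: 5.95
tool_pos: [0.4945, 0.0602, 0.1051]
tcp_rot: [0.5, 0.5, -0.5, 0.5]
contact_force: [-0.1, 0.0, -2.1]
finger_gap: 0.0275
```

Run:
```python
from h import *
p,d,o=snap('side','s3.png');print(o['tool_pos'],o['contact_force'],o['finger_gap'])
snap('wrist','w3.png')
```

```text
[0.49453838 0.06018528 0.1051352 ] [-0.11599589  0.00726305 -2.11874832] 0.027529898433038158
```

View pics/s3.png

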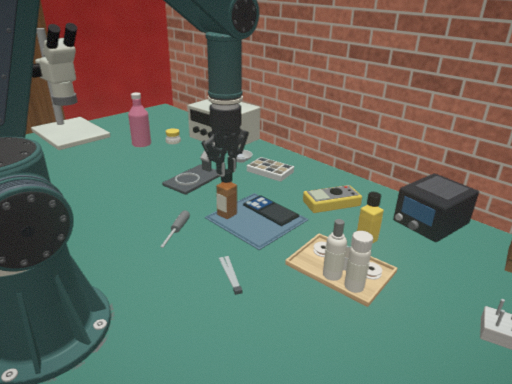

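Request:
carry_out --pt "-1 0.05 0 0 0" --pt "-1 0.05 0 0 0" --pt "-1 0 0 0 0" --pt "-1 0 0 0 0"

```text
t: 6.38
tool_pos: [0.4945, 0.0604, 0.1031]
tcp_rot: [0.5, 0.5, -0.5, 0.5]
contact_force: [0.6, -0.3, -1.0]
finger_gap: 0.0274
```

Request:
carry_out --pt "-1 0.05 0 0 0" --pt "-1 0 0 0 0" --pt "-1 0 0 0 0"

```text
t: 6.63
tool_pos: [0.495, 0.0605, 0.103]
tcp_rot: [0.5, 0.5, -0.5, 0.5]
contact_force: [-1.9, 0.7, 8.7]
finger_gap: 0.0272
```

Request:
carry_out --pt "0 0 0 0 0" --pt "0.5 0 0 0 0" --pt "1 0 0 0 0" --pt "1 0 0 0 0" --pt "1 0 0 0 0" --pt "1 -0.5 0 0 0" --pt "1 -1 0 0 0" --pt "1 -1 0 0 0" --pt "1 -0.6 0 0 0" --pt "1 0 0.17 0.8 0" --pt "1 0 0 1 0" --pt "1 0 0 1 0" --pt "1 0 0 1 0" --pt "1 0 0 1 0" --pt "1 0 0 1 0" --pt "1 0 0 1 0" --pt "1 0 0 1 0" --pt "1 0 0 1 0" --pt "1 0 0 1 0" --pt "1 0 0 1 0"

```text
t: 8.3
tool_pos: [0.4978, -0.1566, 0.1647]
tcp_rot: [0.5, 0.5, -0.5, 0.5]
contact_force: [0.4, -0.1, 0.2]
finger_gap: 0.0854
```

Request:
carry_out --pt "1 0 0 1 0" --pt "1 0 0 1 0" --pt "1 0 0 1 0" --pt "1 0 0 1 0" --pt "1 0 0 1 0" --pt "1 0 0 1 0" --pt "1 0 0 0 0" --pt "1 0 0 0 0" --pt "1 0 0 0 0"

```text
t: 9.05
tool_pos: [0.4975, -0.275, 0.1642]
tcp_rot: [0.5, 0.5, -0.5, 0.5]
contact_force: [-0.1, 0.3, 0.8]
finger_gap: 0.0856
```

```bash
python3 fit3.py wrist w4.png
python3 - <<'E'
from h import *
p,d,o=snap('side','s4.png')
E
```

```text
[ 0.4975 -0.275   0.1642] gap 0.08555666112994338 t 9.05
widelid top n 1322 [ 0.5013 -0.3267  0.1295] mid [ 0.5014 -0.3281  0.1286] circ [ 501.4 -327.9] 19.6
  side 453 [ 0.50142657 -0.32883699] 0.00047762292778349866
nozzle top n 486 [ 0.4986 -0.2742  0.1394] mid [ 0.4982 -0.2751  0.1389] circ [ 498.4 -274.9] 9.8
  side 255 [ 0.49848242 -0.27571538] 0.00022195775200179615
tin top n 1242 [ 0.5477 -0.2738  0.0357] mid [ 0.5477 -0.2741  0.0367] circ [ 547.5 -274.1] 22.9
  side 179 [ 0.54770488 -0.27464897] 0.0020428440450904447
```

View pics/s4.png

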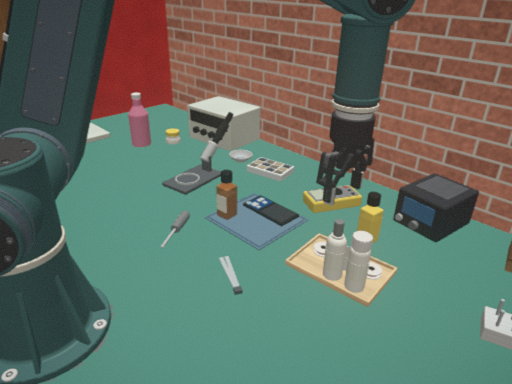

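Request:
carry_out --pt "1 0.5 0.04 0.02 0" --pt "1 1 0 0 0" --pt "1 0.8 0 0 0" --pt "1 0.4 0 0 0" --pt "1 0.15 0 0 0" --pt "1 0 0 0 0" --pt "-1 0 0 0 0" --pt "-1 0 0 0 0" --pt "-1 0 0 0 0" --pt "-1 0 0 0 0" --pt "-1 0 0 0 0" --pt "-1 0 0 0 0" --pt "-1 0 0 0 0" --pt "-1 0 0 0 0" --pt "-1 0 0 0 0"

```text
t: 10.4
tool_pos: [0.499, -0.2763, 0.1075]
tcp_rot: [0.5, 0.5, -0.5, 0.5]
contact_force: [0.2, 0.2, 5.7]
finger_gap: 0.0177
```

Run:
```python
from h import *
o=bot.get_obs();print(o['tool_pos'],o['contact_force'],o['finger_gap'])
p,d,o=snap('wrist','w5.png');
```

```text
[ 0.49903406 -0.27632766  0.10754465] [0.19904254 0.17348912 5.65533002] 0.017698674226112984
```

View pics/w5.png

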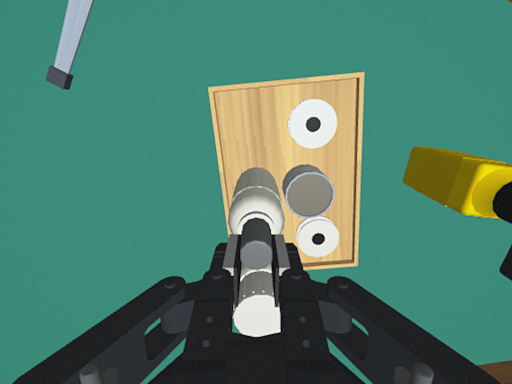

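Request:
carry_out --pt "-1 -0.4 0 0 0" --pt "-1 -0.8 0 0 0" --pt "-1 -0.8 0 0 0" --pt "-1 0 0 -0.4 0" --pt "-1 0 0 -0.75 0" --pt "-1 0 0 -1 0" --pt "-1 0 0 -1 0" --pt "-1 0 0 -1 0" --pt "-1 0 0 -1 0" --pt "-1 0 0 -1 0" --pt "-1 0 0 -1 0" --pt "-1 0 0 -1 0" --pt "-1 0 0 -1 0" --pt "-1 0 0 -1 0" --pt "-1 0 0 -1 0" --pt "-1 0 0 -1 0" --pt "-1 0 0 -0.9 0" --pt "-1 0 0 -0.5 0" --pt "-1 0 0 -0.25 0" --pt "-1 0 0 0 0"

```text
t: 12.12
tool_pos: [0.4975, 0.0013, 0.1463]
tcp_rot: [0.499, 0.501, -0.5, 0.5]
contact_force: [-0.4, -0.9, -0.6]
finger_gap: 0.0175
```

Request:
carry_out --pt "-1 0 0 0 0" --pt "-1 0.6 0 0 0" --pt "-1 0.6 0 0 0" --pt "-1 0.3 0 0 0" --pt "-1 0.2 0 0 0" --pt "-1 0.15 0 0 0" --pt "-1 0.05 0 0 0" --pt "-1 0.05 0 0 0" --pt "-1 0 0 0 0" --pt "-1 0 0 0 0"

```text
t: 12.95
tool_pos: [0.4989, -0.0001, 0.1083]
tcp_rot: [0.5, 0.5, -0.5, 0.5]
contact_force: [-0.7, -0.1, -0.6]
finger_gap: 0.0179
```

Request:
carry_out --pt "-1 0.05 0 0 0" --pt "-1 0 0 0 0" --pt "-1 0 0 0 0"

```text
t: 13.2
tool_pos: [0.4993, -0.0001, 0.1075]
tcp_rot: [0.5, 0.5, -0.5, 0.5]
contact_force: [-0.6, 0.4, 2.9]
finger_gap: 0.0175
```

Request:
carry_out --pt "-0.3 0 0 0 0" --pt "0.3 0 0 0 0" --pt "1 0 0 0 0" --pt "1 0 0 0 0" --pt "1 0 0 0 0" --pt "1 -0.5 0 0 0" --pt "1 -1 0 0 0" --pt "1 -1 0 0 0" --pt "1 -0.5 0 0 0" --pt "1 0 0.1 0.4 0" --pt "1 0 0 1 0" --pt "1 0 0 1 0" --pt "1 0 0 1 0" --pt "1 0 0 1 0" --pt "1 0 0 1 0" --pt "1 0 0 1 0" --pt "1 0 0 1 0" --pt "1 0 0 1 0" --pt "1 0 0 1 0" --pt "1 0 0 1 0"

```text
t: 14.87
tool_pos: [0.4998, -0.2094, 0.166]
tcp_rot: [0.5, 0.5, -0.5, 0.5]
contact_force: [-0.4, -0.0, -0.5]
finger_gap: 0.0853
```

Request:
carry_out --pt "1 0 0 1 0" --pt "1 0 0 1 0" --pt "1 0 0 1 0" --pt "1 0 0 1 0" --pt "1 0 0 1 0" --pt "1 0 0 1 0" --pt "1 0 0 0 0" --pt "1 0 0 0 0" --pt "1 0 0 0 0"

```text
t: 15.62
tool_pos: [0.4998, -0.3274, 0.1661]
tcp_rot: [0.5, 0.501, -0.5, 0.499]
contact_force: [-0.2, -0.3, -0.1]
finger_gap: 0.0853
```

```bash
python3 fit3.py wrist w6.png
python3 - <<'E'
from h import *
p,d,o=snap('side','s6.png')
E
```

```text
[ 0.4998 -0.3274  0.1661] gap 0.08530564020336513 t 15.6167
widelid top n 1586 [ 0.5018 -0.3273  0.1295] mid [ 0.5013 -0.3282  0.1289] circ [ 501.3 -328.4] 19.6
  side 296 [ 0.50144561 -0.32890385] 0.00041100311934941415
tin top n 1422 [ 0.5479 -0.2743  0.0357] mid [ 0.5475 -0.2744  0.0368] circ [ 547.7 -274.4] 22.9
  side 108 [ 0.54758316 -0.27524242] 0.004494857722214369
```

View pics/s6.png

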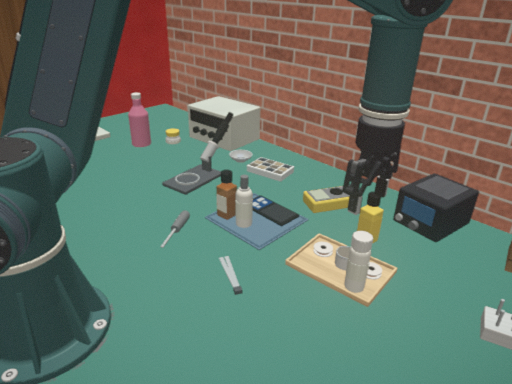

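Request:
carry_out --pt "1 0.5 0.08 0.05 0" --pt "1 1 0 0 0" --pt "1 1 0 0 0" --pt "1 0.4 0 0 0" --pt "1 0.3 0 0 0" --pt "1 0 0 0 0" --pt "-1 0 0 0 0" --pt "-1 0 0 0 0" --pt "-1 0 0 0 0" --pt "-1 0 0 0 0" --pt "-1 0 0 0 0" --pt "-1 0 0 0 0" --pt "-1 0 0 0 0" --pt "-1 0 0 0 0"

```text
t: 16.88
tool_pos: [0.5028, -0.3296, 0.1042]
tcp_rot: [0.5, 0.499, -0.5, 0.501]
contact_force: [-1.1, -0.1, 5.9]
finger_gap: 0.0351
```

Run:
```python
from h import *
o=bot.get_obs();print(o['tool_pos'],o['contact_force'],o['finger_gap'])
p,d,o=snap('wrist','w7.png');
```

```text
[ 0.502765   -0.32961449  0.10422263] [-1.08935594 -0.13561118  5.85138905] 0.03505165445798123
```

View pics/w7.png

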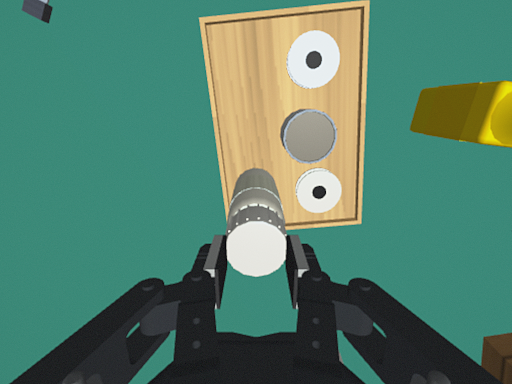

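Request:
carry_out --pt "-1 -0.4 0 0 0" --pt "-1 -0.8 0 0 0" --pt "-1 -0.8 0 0 0" --pt "-1 0 0 -0.4 0" --pt "-1 0 0 -0.75 0" --pt "-1 0 0 -1 0" --pt "-1 0 -0.1 -1 0" --pt "-1 0 -0.1 -1 0" --pt "-1 0 0 -1 0" --pt "-1 0 0 -1 0" --pt "-1 0 0 -1 0" --pt "-1 0 0 -1 0" --pt "-1 0 0 -1 0" --pt "-1 0 0 -1 0" --pt "-1 0 0 -1 0" --pt "-1 0 0 -1 0" --pt "-1 0 0 -0.8 0" --pt "-1 0 0 -0.4 0" --pt "-1 0 0 -0.15 0" --pt "-1 0 0 0 0"

```text
t: 18.6
tool_pos: [0.4973, -0.058, 0.1424]
tcp_rot: [0.499, 0.501, -0.5, 0.5]
contact_force: [0.3, -1.3, -2.3]
finger_gap: 0.0345
```

Request:
carry_out --pt "-1 0 0 0 0" --pt "-1 0.6 0 0 0" --pt "-1 0.6 0 0 0" --pt "-1 0.3 0 0 0" --pt "-1 0.2 0 0 0" --pt "-1 0.15 0 0 0" --pt "-1 0.05 0 0 0" --pt "-1 0.05 0 0 0" --pt "-1 0 0 0 0" --pt "-1 0 0 0 0"

```text
t: 19.43
tool_pos: [0.4985, -0.0591, 0.1044]
tcp_rot: [0.5, 0.5, -0.5, 0.5]
contact_force: [-1.2, 0.2, -0.3]
finger_gap: 0.0345
```

Request:
carry_out --pt "-1 0.05 0 0 0" --pt "-1 0 0 0 0" --pt "-1 0 0 0 0"

```text
t: 19.68
tool_pos: [0.4988, -0.0592, 0.1042]
tcp_rot: [0.5, 0.5, -0.5, 0.501]
contact_force: [-2.7, -0.5, 9.0]
finger_gap: 0.0349
```

Request:
carry_out --pt "0 0 0 0 0" --pt "0.5 0 0 0 0" --pt "1 0 0 0 0" --pt "1 0 0 0 0" --pt "1 0 0 0 0" --pt "1 -0.5 0 0 0" --pt "1 -1 0 0 0" --pt "1 -1 0 0 0" --pt "1 -0.5 0 0 0" --pt "1 0 0.22 0.75 0" --pt "1 0 0.22 1 0" --pt "1 0 0.22 1 0" --pt "1 0 0.22 1 0" --pt "1 0 0.22 1 0" --pt "1 0 0.22 1 0" --pt "1 0 0.22 1 0" --pt "1 0 0.22 1 0" --pt "1 0 0.22 1 0" --pt "1 0 0.22 1 0" --pt "1 0 0.23 1 0"

```text
t: 21.35
tool_pos: [0.5468, -0.275, 0.1632]
tcp_rot: [-0.5, -0.5, 0.5, -0.5]
contact_force: [-0.4, 0.6, 0.5]
finger_gap: 0.0854
```

Request:
carry_out --pt "0.4 0 0 0 0" --pt "0.4 0 0 0 0" --pt "0.4 0 0 0 0"

```text
t: 21.6
tool_pos: [0.5463, -0.2734, 0.1628]
tcp_rot: [0.5, 0.5, -0.5, 0.499]
contact_force: [-0.7, -0.4, 0.6]
finger_gap: 0.06
```

```bash
python3 fit3.py wrist w8.png
python3 - <<'E'
from h import *
p,d,o=snap('side','s8.png')
z=np.load('pics/w8.png.npz'); W=cloud('wrist',z['d'],dict(tool_pos=z['tp'],tcp_rot=z['tr'])).reshape(-1,3);W=W[np.isfinite(W[:,0])]
for h in [(0.03,.042),(0.012,.02)]:
  q=(abs(W[:,2]-sum(h)/2)<(h[1]-h[0])/2)&(abs(W[:,0]-.55)<.05)&(abs(W[:,1]+.275)<.12)
  print(q.sum(),W[q].min(0),W[q].max(0))
q=(abs(W[:,0]-.52)<.008)&(abs(W[:,1]+.27)<.05); print('floor',np.median(W[q,2]))
E
```

```text
[ 0.5463 -0.2734  0.1628] gap 0.06002403350458705 t 21.6
tin top n 1239 [ 0.548  -0.2741  0.0357] mid [ 0.5475 -0.2744  0.0369] circ [ 547.6 -274.3] 22.9
  side 152 [ 0.54765607 -0.27470314] 0.0018388540361878277
1279 [ 0.52551132 -0.29675146  0.03009119] [ 0.56948617 -0.25172489  0.03979029]
2330 [ 0.50060011 -0.37452925  0.01200179] [ 0.59976761 -0.16827035  0.01996024]
floor 0.2546088123304125
```

View pics/s8.png

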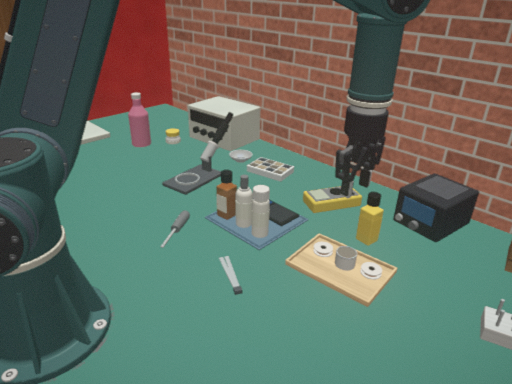

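View pics/w8.png

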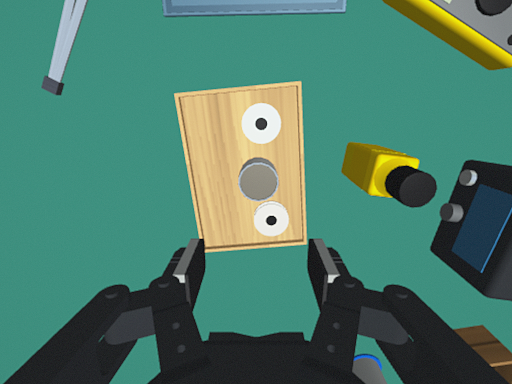

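Request:
carry_out --pt "0.4 0.5 0.06 0.04 0" --pt "0.4 1 0 0 0" --pt "0.4 1 0 0 0" --pt "0.4 1 0 0 0" --pt "0.4 1 0 0 0" --pt "0.4 1 0 0 0" --pt "0.4 0.8 0 0 0" --pt "0.4 0.5 0 0 0" --pt "0.4 0.4 0 0 0" --pt "0.4 0.3 0 0 0" --pt "0.4 0 0 0 0" --pt "0.4 0 0 0 0"

```text
t: 22.7
tool_pos: [0.5482, -0.2749, 0.0132]
tcp_rot: [0.5, 0.5, -0.5, 0.5]
contact_force: [-0.1, -0.0, 0.4]
finger_gap: 0.0596
```

Run:
```python
from h import *
o=bot.get_obs();print(o['tool_pos'],o['contact_force'],o['finger_gap'])
p,d,o=snap('wrist','w9.png');
```

```text
[ 0.54823353 -0.27487589  0.01322403] [-0.1381641  -0.0435354   0.44726874] 0.05956155385678128
```

View pics/w9.png

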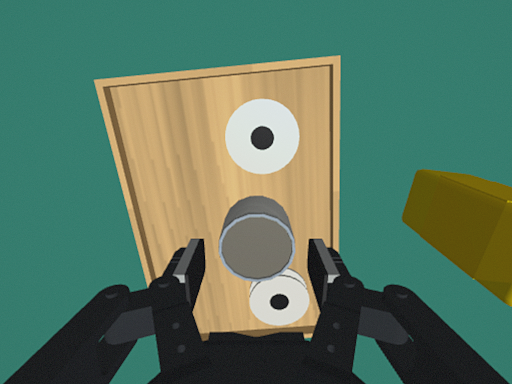

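Request:
carry_out --pt "0.4 0.15 0 0 0" --pt "0.4 0 0 0 0" --pt "0 0 0 0 0" --pt "-0.3 0 0 0 0" --pt "-1 0 0 0 0" --pt "-1 0 0 0 0" --pt "-1 0 0 0 0" --pt "-1 0 0 0 0" --newtons 35

```text
t: 23.42
tool_pos: [0.5482, -0.275, 0.0109]
tcp_rot: [0.5, 0.5, -0.5, 0.5]
contact_force: [-1.5, 1.2, 6.3]
finger_gap: 0.0431
```

Run:
```python
from h import *
o=bot.get_obs();print(o['tool_pos'],o['contact_force'],o['finger_gap'])
p,d,o=snap('wrist','w10.png');
snap('scene','sc10.png')
```

```text
[ 0.54820801 -0.27497492  0.01094167] [-1.52544815  1.19998688  6.30416889] 0.04307714605647078
```

View pics/w10.png

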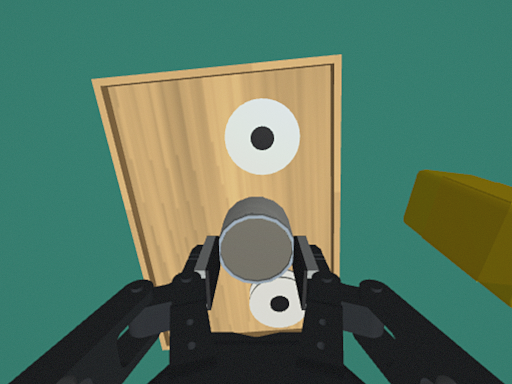

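Request:
carry_out --pt "-1 -0.3 0 0 0" --pt "-1 -0.6 0 0 0" --pt "-1 -1 0 0 0" --pt "-1 -1 0 0 0" --pt "-1 -1 0 0 0" --pt "-1 -1 0 0 0" --pt "-1 -1 0 0 0" --pt "-1 -1 0 0 0" --pt "-1 -0.8 0 -0.3 0" --pt "-1 -0.5 0 -0.7 0" --pt "-1 0 0 -1 0" --pt "-1 0 0 -1 0" --pt "-1 0 0 -1 0" --pt "-1 0 0 -1 0" --pt "-1 0 0 -1 0" --pt "-1 0 0 -1 0" --pt "-1 0 0 -1 0" --pt "-1 0 0 -1 0" --pt "-1 0 0 -1 0" --pt "-1 0 0 -1 0"

```text
t: 25.18
tool_pos: [0.5471, -0.0528, 0.1742]
tcp_rot: [0.5, 0.5, -0.5, 0.5]
contact_force: [0.6, 0.3, -1.0]
finger_gap: 0.0428
```

Request:
carry_out --pt "-1 0 0 -1 0" --pt "-1 0 0 -1 0" --pt "-1 0 0 -1 0" --pt "-1 0 0 -1 0" --pt "-1 0 0 -1 0" --pt "-1 0 0 -1 0" --pt "-1 0 0 -1 0" --pt "-1 0 0 -1 0" --pt "-1 0 0 -1 0" --pt "-1 0 0 -1 0" --pt "-1 0 0 -1 0" --pt "-1 0 0 -1 0" --pt "-1 0 -0.3 -1 0" --pt "-1 0 -0.3 -0.7 0" --pt "-1 0 0 -0.3 0" --pt "-1 0 0 0 0" --pt "-1 0 0 0 0"

```text
t: 26.6
tool_pos: [0.5357, 0.2252, 0.1741]
tcp_rot: [0.5, 0.5, -0.5, 0.5]
contact_force: [0.6, 0.9, -0.8]
finger_gap: 0.0429
```

Run:
```python
from h import *
o=bot.get_obs();print(o['tool_pos'],o['contact_force'],o['finger_gap'])
for c in ['wrist','side','scene']:
    p,d,o=snap(c,c[:2]+'11.png'); m,Rm,t=pose(c,o)
    print(c,[(np.round(Rm@np.array(r['position'])+t,4).tolist(),round(r['conf'],2)) for r in bot.mark_of(c,'cup')[:2]],[(np.round(Rm@np.array(r['position'])+t,4).tolist(),round(r['conf'],2)) for r in bot.mark_of(c,'tin_c')[:2]])
```

```text
[0.53574208 0.22517013 0.17410755] [ 0.56597101  0.88267341 -0.77703752] 0.04289231847056328
wrist [([0.5334, 0.2875, 0.0107], 0.78)] [([0.5319, 0.2207, 0.188], 0.9)]
side [([0.5306, 0.2859, 0.0159], 0.84)] [([0.5305, 0.2281, 0.1842], 0.58)]
scene [([0.5362, 0.287, 0.0148], 0.79)] [([0.536, 0.223, 0.1823], 0.79), ([0.4969, -0.0557, 0.0713], 0.31)]
```

View pics/wr11.png

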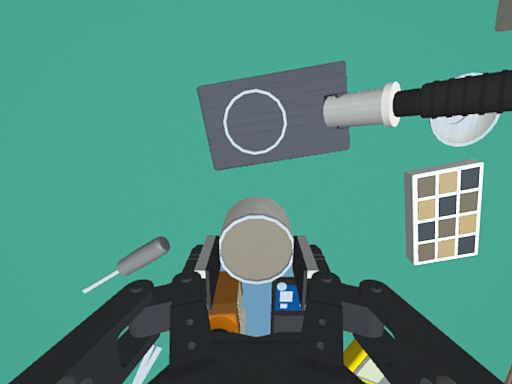

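View pics/sc11.png

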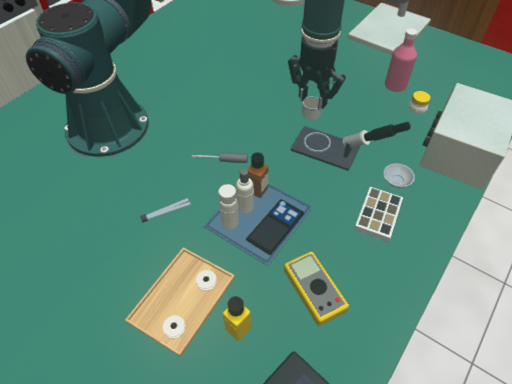

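Run:
```python
from h import *
z=np.load('pics/wr11.png.npz'); o=dict(tool_pos=z['tp'],tcp_rot=z['tr'])
p=z['p'].astype(int); W=cloud('wrist',z['d'],o)
sub=np.zeros(p.shape[:2],bool); sub[80:165,215:295]=1
m=sub&(p.min(2)>140)
vs,us=np.nonzero(m); print(len(us),us.min(),us.max(),vs.min(),vs.max())
Q=W[m]; print(np.nanmedian(Q,0))
# ray-plane z=.018
mm,Rm,t=pose('wrist',o)
ray=np.stack([(us-mm['cx'])/mm['fx'],-(vs-mm['cy'])/mm['fy'],-np.ones(len(us))],-1)@Rm.T
s=(.018-t[2])/ray[:,2]; X=t+s[:,None]*ray
A=np.c_[2*X[:,:2],np.ones(len(X))]; c=np.linalg.lstsq(A,(X[:,:2]**2).sum(1),rcond=None)[0]
print(c[:2],np.sqrt(c[2]+c[0]**2+c[1]**2))
# tin top circle in hand
q=np.isfinite(W[...,0])&(np.hypot(W[...,0]-.535,W[...,1]-.225)<.026)&(W[...,2]>.195)&(W[...,2]<.21)
P=W[q]; print(q.sum(),cv2.minEnclosingCircle((P[:,:2]*1000).astype(np.float32)),np.median(P[:,2]),P[:,2].min(),P[:,2].max())
q=sub&np.isfinite(W[...,2])&~m; print(np.percentile(W[q][:,2],[10,50,90]))
# tin tilt
Pc=P-P.mean(0); print(np.linalg.svd(Pc,full_matrices=False)[2][2])
```

```text
633 223 286 89 154
[0.53307536 0.28856194 0.01715311]
[0.53382696 0.28610377] 0.03471591194620786
4594 ((535.0134887695312, 227.17572021484375), 25.108312606811523) 0.19883871023431243 0.1950032784859906 0.20999959567514284
[0.01034852 0.01143704 0.01241729]
[0.00170281 0.00371724 0.99999164]
```

Run:
```python
from h import *
for c in ['wr','si','sc']:
    z=np.load(f'pics/{c}11.png.npz'); o=dict(tool_pos=z['tp'],tcp_rot=z['tr'])
    W=cloud({'wr':'wrist','si':'side','sc':'scene'}[c],z['d'],o).reshape(-1,3); W=W[np.isfinite(W[:,0])]
    q=(W[:,0]>.56)&(W[:,0]<.8)&(abs(W[:,1]-.3)<.05)&(W[:,2]>.02)&(W[:,2]<.2)
    P=W[q]
    for h in np.arange(.02,.2,.02):
        s=P[(P[:,2]>=h)&(P[:,2]<h+.02)]
        if len(s): print(c,round(h,2),len(s),'xmin',np.percentile(s[:,0],2).round(3),'y',s[:,1].min().round(3),s[:,1].max().round(3))
# gripper profile from side/scene near gripper: width in x versus z relative to TCP
z=np.load('pics/sc11.png.npz'); o=dict(tool_pos=z['tp'],tcp_rot=z['tr'])
W=cloud('scene',z['d'],o).reshape(-1,3);tp=z['tp']
q=np.isfinite(W[:,0])&(abs(W[:,0]-tp[0])<.1)&(abs(W[:,1]-tp[1])<.06)&(W[:,2]>.18)
P=W[q]-tp
for h in np.arange(0,.2,.02):
    s=P[(P[:,2]>=h)&(P[:,2]<h+.02)]
    if len(s): print(round(h,2),len(s),'x',s[:,0].min().round(3),s[:,0].max().round(3),'y',s[:,1].min().round(3),s[:,1].max().round(3))
```

```text
wr 0.02 468 xmin 0.613 y 0.261 0.339
wr 0.04 92 xmin 0.602 y 0.284 0.317
wr 0.06 1034 xmin 0.603 y 0.284 0.322
wr 0.08 1483 xmin 0.625 y 0.288 0.326
wr 0.1 1343 xmin 0.643 y 0.294 0.326
wr 0.12 2014 xmin 0.672 y 0.298 0.33
wr 0.14 857 xmin 0.693 y 0.302 0.328
si 0.02 151 xmin 0.565 y 0.26 0.337
si 0.04 48 xmin 0.607 y 0.279 0.315
si 0.06 96 xmin 0.603 y 0.28 0.31
si 0.08 92 xmin 0.624 y 0.284 0.32
si 0.1 79 xmin 0.641 y 0.293 0.316
si 0.12 78 xmin 0.67 y 0.296 0.32
si 0.14 67 xmin 0.692 y 0.298 0.323
si 0.16 39 xmin 0.721 y 0.308 0.323
sc 0.02 194 xmin 0.57 y 0.261 0.34
sc 0.04 46 xmin 0.608 y 0.283 0.297
sc 0.06 122 xmin 0.607 y 0.283 0.31
sc 0.08 141 xmin 0.629 y 0.286 0.325
sc 0.1 112 xmin 0.646 y 0.289 0.319
sc 0.12 133 xmin 0.674 y 0.296 0.317
sc 0.14 131 xmin 0.697 y 0.301 0.325
sc 0.16 84 xmin 0.726 y 0.308 0.333
0.0 82 x -0.019 0.025 y -0.024 0.003
0.02 267 x -0.032 0.036 y -0.022 0.025
0.04 114 x -0.035 0.038 y -0.013 0.013
0.06 196 x -0.053 0.056 y -0.016 0.017
0.08 270 x -0.06 0.062 y -0.019 0.017
0.1 318 x -0.064 0.068 y -0.021 0.015
0.12 416 x -0.064 0.069 y -0.021 0.014
0.14 143 x -0.022 0.041 y -0.037 0.011
0.16 292 x -0.026 0.04 y -0.039 0.014
0.18 395 x -0.033 0.04 y -0.039 0.021
```

Request:
carry_out --pt "-1 0 -0.1 -0.75 0" --pt "-1 0 0 -1 0" --pt "-1 0 0 -0.8 0" --pt "-1 0.2 0 -0.5 0" --pt "-1 0.8 0 0 0" --pt "-1 1 0 0 0" --pt "-1 1 0 0 0" --pt "-1 1 0 0 0" --pt "-1 1 0 0 0" --pt "-1 1 0 0 0" --pt "-1 0.7 0 0 0" --pt "-1 0.4 0 0 0" --pt "-1 0 0 0 0" --pt "-1 0 0 0 0"

```text
t: 28.22
tool_pos: [0.5339, 0.286, 0.0318]
tcp_rot: [-0.5, -0.5, 0.5, -0.5]
contact_force: [-0.3, 0.0, -1.2]
finger_gap: 0.0427
```

Run:
```python
from h import *
o=bot.get_obs();print(o['tool_pos'],o['contact_force'],o['finger_gap'])
p,d,o=snap('wrist','w12.png');
snap('scene','sc12.png')
```

```text
[0.53394389 0.28604314 0.03183624] [-0.25019665  0.00748869 -1.22880346] 0.04267923097795737
```

View pics/w12.png

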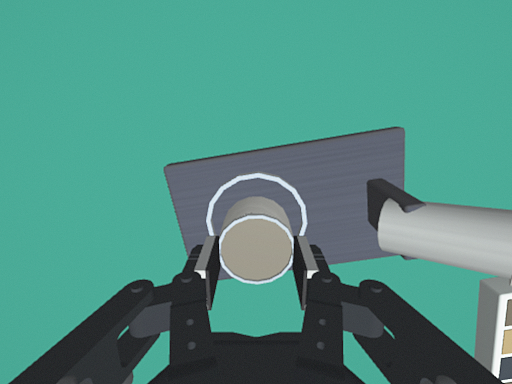

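Run:
```python
from h import *
z=np.load('pics/w12.png.npz'); o=dict(tool_pos=z['tp'],tcp_rot=z['tr'])
p=z['p'].astype(int)
sub=np.zeros(p.shape[:2],bool); sub[168:225,200:312]=1; sub[200:,222:290]=0
m=sub&(p.min(2)>150)
vs,us=np.nonzero(m)
mm,Rm,t=pose('wrist',o)
ray=np.stack([(us-mm['cx'])/mm['fx'],-(vs-mm['cy'])/mm['fy'],-np.ones(len(us))],-1)@Rm.T
s=(.018-t[2])/ray[:,2]; X=t+s[:,None]*ray
from m import fitc
print(len(us),fitc(X,.0347),fitc(X,.034),z['tp'])
```

```text
742 (array([0.53380055, 0.28644862]), np.float64(0.000999520867733704)) (array([0.53379675, 0.28732301]), np.float64(0.0010399210260497492)) [0.53394389 0.28604314 0.03183624]
```

Aligned; lower 13 mm with a creep at the end.

Request:
carry_out --pt "-1 0.25 0 0 0" --pt "-1 0.15 0 0 0" --pt "-1 0.1 0 0 0" --pt "-1 0.05 0 0 0" --pt "-1 0.05 0 0 0" --pt "-1 0 0 0 0" --pt "-1 0 0 0 0"

```text
t: 28.9
tool_pos: [0.5339, 0.2862, 0.02]
tcp_rot: [0.5, 0.5, -0.5, 0.5]
contact_force: [0.4, -0.5, -1.3]
finger_gap: 0.0428
```

Request:
carry_out --pt "-1 0.05 0 0 0" --pt "-1 0 0 0 0" --pt "-1 0 0 0 0"

```text
t: 29.15
tool_pos: [0.5341, 0.2863, 0.0191]
tcp_rot: [0.5, 0.5, -0.5, 0.5]
contact_force: [0.7, -0.3, -0.5]
finger_gap: 0.0427
```

Request:
carry_out --pt "-1 0.05 0 0 0" --pt "-1 0 0 0 0" --pt "-1 0 0 0 0"

```text
t: 29.4
tool_pos: [0.5342, 0.2863, 0.019]
tcp_rot: [0.5, 0.5, -0.5, 0.5]
contact_force: [-2.6, -0.1, 8.3]
finger_gap: 0.0425
```

Request:
carry_out --pt "0.1 0 0 0 0" --pt "0.2 0 0 0 0" --pt "0.4 0 0 0 0" --pt "0.4 0 0 0 0" --pt "0.4 0 0 0 0" --pt "0.4 -0.3 0 0 0" --pt "0.4 -0.7 0 0 0" --pt "0.4 -1 0 0 0" --pt "0.4 -1 0 0 0" --pt "0.4 -1 0 0 0" --pt "0.4 -1 0 0 0" --pt "0.4 -1 0 0 0" --pt "0.4 -1 0 0.5 0" --pt "0.4 -0.3 0 1 0" --pt "0.4 0 0 1 0" --pt "0.4 0 0 0.5 0" --pt "0.4 0 0 0 0" --pt "0.4 0 0 0 0"

```text
t: 30.9
tool_pos: [0.5338, 0.2261, 0.1639]
tcp_rot: [-0.5, -0.5, 0.5, -0.499]
contact_force: [-0.8, 0.0, -0.0]
finger_gap: 0.0599
```

Run:
```python
from h import *
o=bot.get_obs();print(o['tool_pos'],o['contact_force'],o['finger_gap'])
p,d,o=snap('wrist','w13.png'); W=cloud('wrist',d,o)
q=np.isfinite(W[...,0])&(np.hypot(W[...,0]-.534,W[...,1]-.286)<.03)&(W[...,2]>.04)&(W[...,2]<.055)
P=W[q]; print(q.sum(),cv2.minEnclosingCircle((P[:,:2]*1000).astype(np.float32)),np.median(P[:,2])); print(np.linalg.svd(P-P.mean(0),full_matrices=False)[2][2])
snap('side','s13.png')
```

```text
[0.53378796 0.22612116 0.1638587 ] [-0.79288872  0.00164519 -0.04548442] 0.05987210189959263
1581 ((533.3357543945312, 286.546142578125), 22.959840774536133) 0.04361492176484555
[-1.52420661e-03  4.16490550e-04 -9.99998752e-01]
```

View pics/w13.png

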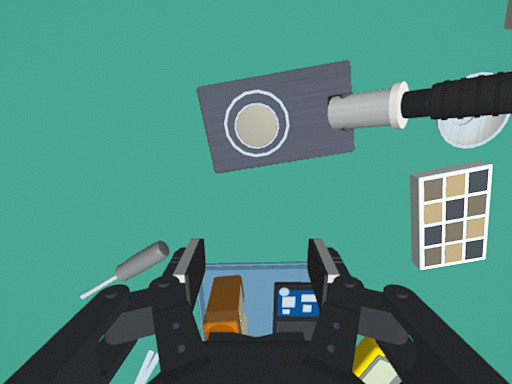

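View pics/s13.png

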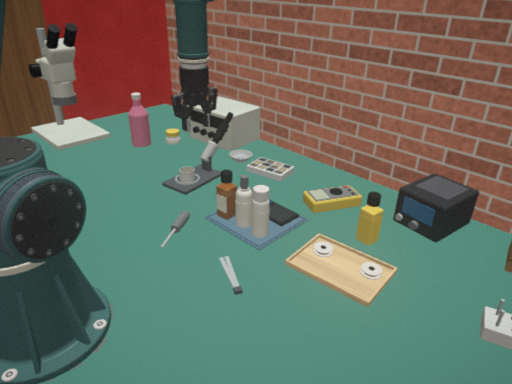

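Request:
carry_out --pt "1 0 -0.12 0.7 0" --pt "1 0 -0.12 1 0" --pt "1 0 -0.12 1 0" --pt "1 0 -0.12 1 0" --pt "1 0 -0.12 1 0" --pt "1 0 -0.12 1 0" --pt "1 0 -0.12 1 0" --pt "1 0 -0.12 1 0" --pt "1 0 -0.12 1 0" --pt "1 0 -0.12 1 0" --pt "1 0 -0.12 1 0" --pt "1 0 -0.12 1 0" --pt "1 0 -0.12 1 0" --pt "1 0 -0.12 1 0" --pt "1 0 -0.05 0.57 0" --pt "1 0 0 0 0" --pt "1 0 0 0 0" --pt "1 0 0 0 0"

```text
t: 32.5
tool_pos: [0.4993, -0.0585, 0.1639]
tcp_rot: [0.5, 0.5, -0.5, 0.5]
contact_force: [0.4, 0.4, -0.6]
finger_gap: 0.0854
```

```bash
cat > fit4.py <<'E'
from m import *
def run2(fn,items,cam='wrist'):
    p,d,o=snap(cam,fn)
    W=cloud(cam,d,o).reshape(-1,3); W=W[np.isfinite(W[:,0])]
    print(np.round(o['tool_pos'],4),'gap',round(o['finger_gap'],4),'t',o['t'])
    S={'widelid':(.019,.130,.108,.127),'nozzle':(.010,.140,.11,.137),'square':(.015,.132,.109,.129)}
    for n,x,y in items:
        r,h,lo,hi=S[n]
        q=(np.hypot(W[:,0]-x,W[:,1]-y)<.026)
        a=q&(abs(W[:,2]-h)<.004)
        if a.sum():
            cc,rr=cv2.minEnclosingCircle((W[a][:,:2]*1000).astype(np.float32))
            print(n,'top n',a.sum(),'z',round(float(np.median(W[a,2])),4),'circ',np.round(cc,1),round(rr,1))
        s=q&(W[:,2]>lo)&(W[:,2]<hi)
        if s.sum()>10: print('  side',s.sum(),*fitc(W[s],r))
E
python3 -c "
from fit4 import *
run2('w14.png',[('widelid',.4985,-.059),('nozzle',.4985,0),('square',.4945,.060)])"
```

```text
[ 0.4993 -0.0585  0.1639] gap 0.0854 t 32.5
widelid top n 1627 z 0.1295 circ [497.2 -58.2] 19.6
  side 305 [ 0.49727183 -0.05868207] 0.0004291305668841052
nozzle top n 622 z 0.1394 circ [499.2   0.6] 10.0
  side 53 [4.99069404e-01 3.98662640e-04] 0.00017086110215129157
square top n 1787 z 0.1314 circ [493.8  59.8] 15.0
  side 109 [0.49380887 0.06019093] 0.0008767557009188137
```

View pics/w14.png

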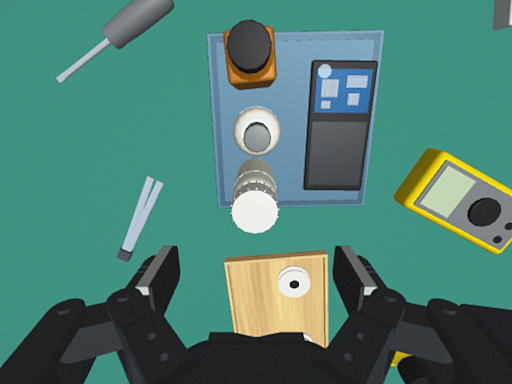

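Request:
carry_out --pt "1 0.5 -0.08 0.03 0" --pt "1 1 0 0 0" --pt "1 0.9 0 0 0" --pt "1 0.4 0 0 0" --pt "1 0.25 0 0 0" --pt "1 0 0 0 0" --pt "-1 0 0 0 0" --pt "-1 0 0 0 0" --pt "-1 0 0 0 0" --pt "-1 0 0 0 0" --pt "-1 0 0 0 0" --pt "-1 0 0 0 0" --pt "-1 0 0 0 0" --pt "-1 0 0 0 0" --newtons 40

```text
t: 33.72
tool_pos: [0.4985, -0.0601, 0.104]
tcp_rot: [0.5, 0.499, -0.5, 0.5]
contact_force: [-1.3, 0.7, 5.3]
finger_gap: 0.0348
```

Request:
carry_out --pt "-1 -0.4 0 0 0" --pt "-1 -0.8 0 0 0" --pt "-1 -0.8 0 0 0" --pt "-1 0 0 0.4 0" --pt "-1 0 0 0.75 0" --pt "-1 0 0 1 0" --pt "-1 0 0.1 1 0" --pt "-1 0 0.1 1 0" --pt "-1 0 0 1 0" --pt "-1 0 0 1 0" --pt "-1 0 0 1 0" --pt "-1 0 0 1 0" --pt "-1 0 0 1 0" --pt "-1 0 0 1 0" --pt "-1 0 0 1 0" --pt "-1 0 0 1 0" --pt "-1 0 0 0.8 0" --pt "-1 0 0 0.4 0" --pt "-1 0 0 0.15 0" --pt "-1 0 0 0 0"

```text
t: 35.38
tool_pos: [0.5015, -0.3301, 0.1426]
tcp_rot: [0.5, 0.5, -0.5, 0.5]
contact_force: [-0.8, -0.5, -2.4]
finger_gap: 0.0345
```

Request:
carry_out --pt "-1 0 0 0 0" --pt "-1 0 0 0 0" --pt "-1 0 0 0 0"

```text
t: 35.63
tool_pos: [0.5017, -0.3287, 0.143]
tcp_rot: [0.5, 0.5, -0.5, 0.5]
contact_force: [-0.8, -0.0, -2.2]
finger_gap: 0.0348
```

Run:
```python
from h import *
from m import fitc
p,d,o=snap('wrist','w15.png'); W=cloud('wrist',d,o).reshape(-1,3); W=W[np.isfinite(W[:,0])]
tp=o['tool_pos'];print(tp,o['contact_force'],o['finger_gap'])
q=(np.hypot(W[:,0]-.5,W[:,1]+.328)<.05)
s=q&(W[:,2]>.075)&(W[:,2]<.12); print(s.sum(),*fitc(W[s],.021))
```

```text
[ 0.50171182 -0.32870868  0.14295593] [-0.80076215 -0.00506499 -2.17311361] 0.03482112961869413
713 [ 0.50061811 -0.3271958 ] 0.00028204267886957685
```

View pics/w15.png

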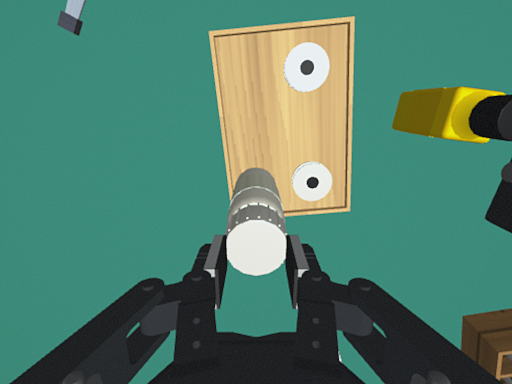

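Request:
carry_out --pt "-1 0.3 0.05 0.05 0" --pt "-1 0.6 0 0 0" --pt "-1 0.5 0 0 0" --pt "-1 0.25 0 0 0" --pt "-1 0.15 0 0 0" --pt "-1 0.05 0 0 0" --pt "-1 0 0 0 0" --pt "-1 0 0 0 0"

```text
t: 36.35
tool_pos: [0.503, -0.331, 0.1062]
tcp_rot: [0.5, 0.5, -0.5, 0.5]
contact_force: [0.6, 0.3, -1.2]
finger_gap: 0.0347
```

Request:
carry_out --pt "-1 0.05 0 0 0" --pt "-1 0.03 0 0 0" --pt "-1 0 0 0 0"

```text
t: 36.6
tool_pos: [0.5028, -0.3309, 0.1045]
tcp_rot: [0.5, 0.5, -0.5, 0.5]
contact_force: [-0.1, -0.3, -2.2]
finger_gap: 0.0348
```

Run:
```python
from h import *
from m import fitc
p,d,o=snap('wrist','w16.png'); W=cloud('wrist',d,o).reshape(-1,3); W=W[np.isfinite(W[:,0])]
tp=o['tool_pos'];print(tp,o['contact_force'],o['finger_gap'])
q=(np.hypot(W[:,0]-.5,W[:,1]+.328)<.05)
s=q&(W[:,2]>.04)&(W[:,2]<.085); print(s.sum(),*fitc(W[s],.021))
```

```text
[ 0.50279437 -0.33088531  0.10451766] [-0.09259083 -0.26864878 -2.23635098] 0.034771576745146304
752 [ 0.50172734 -0.32943308] 0.0003085206910648755
```

Request:
carry_out --pt "-1 0 0 -0.04 0" --pt "-1 0.03 0 0 0" --pt "-1 0.03 0 0 0" --pt "-1 0 0 0 0" --pt "-1 0 0 0 0"

```text
t: 37.07
tool_pos: [0.5031, -0.3304, 0.1042]
tcp_rot: [0.5, 0.5, -0.5, 0.5]
contact_force: [-0.9, 1.0, 4.1]
finger_gap: 0.0345
```

Request:
carry_out --pt "0 0 0 0 0" --pt "0.5 0 0 0 0" --pt "1 0 0 0 0" --pt "1 0 0 0 0" --pt "1 0 0 0 0" --pt "1 -0.5 0 0 0" --pt "1 -1 0 0 0" --pt "1 -1 0 0 0" --pt "1 -0.5 0 0 0" --pt "1 0 0 0 0" --pt "1 0 0 0 0"

```text
t: 37.98
tool_pos: [0.5031, -0.3303, 0.1638]
tcp_rot: [0.5, 0.499, -0.5, 0.501]
contact_force: [0.9, -0.5, 0.3]
finger_gap: 0.0855
```

```bash
python3 -c "
from fit4 import *
run2('w17.png',[('widelid',.5014,-.328)])
run2('s17.png',[('widelid',.5014,-.328)],'side')
run2('sc17.png',[('widelid',.5014,-.328)],'scene')
"
```

```text
[ 0.5031 -0.3303  0.1638] gap 0.0855 t 37.9833
widelid top n 1642 z 0.1295 circ [ 501.8 -328.2] 19.8
  side 309 [ 0.50178153 -0.32859742] 0.0004254898426218384
[ 0.5025 -0.3298  0.1628] gap 0.0851 t 38.0333
widelid top n 212 z 0.1315 circ [ 501.  -329.2] 19.4
  side 172 [ 0.501968   -0.32890079] 0.0010009514138497966
[ 0.5021 -0.3295  0.1623] gap 0.0851 t 38.0833
widelid top n 235 z 0.1301 circ [ 504.6 -328. ] 19.4
  side 106 [ 0.50405537 -0.32767869] 0.0014845009966193388
```

View pics/s17.png

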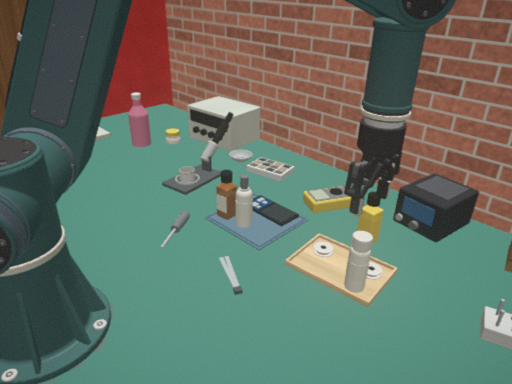

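Request:
carry_out --pt "1 0 -0.05 -0.6 0" --pt "1 0 -0.05 -1 0" --pt "1 0 -0.05 -1 0" --pt "1 0 0 -1 0" --pt "1 0 0 -1 0" --pt "1 0 0 -1 0" --pt "1 0 0 -1 0" --pt "1 0 0 -1 0" --pt "1 0 0 -1 0" --pt "1 0 0 -1 0" --pt "1 0 0 -1 0" --pt "1 0 0 -1 0" --pt "1 0 0 -1 0" --pt "1 0 0 -1 0" --pt "1 0 0 -1 0" --pt "1 0 0 -1 0" --pt "1 0 0 -0.9 0" --pt "1 0 0 0 0" --pt "1 0 0 0 0" --pt "1 0 0 0 0"

```text
t: 39.8
tool_pos: [0.4992, -0.0, 0.1628]
tcp_rot: [0.5, 0.5, -0.5, 0.5]
contact_force: [-0.5, 0.2, 0.1]
finger_gap: 0.0855
```

```bash
python3 -c "
from fit4 import *
run2('w18.png',[('nozzle',.499,0),('square',.494,.06)])
"
```

```text
[ 0.4992 -0.      0.1628] gap 0.0855 t 39.8
nozzle top n 492 z 0.1394 circ [498.9   1.1] 10.0
  side 256 [4.99079635e-01 4.21209496e-04] 0.00021748100617790479
square top n 1332 z 0.1315 circ [493.9  60.1] 14.7
  side 20 [0.49379853 0.05964792] 0.00011263637407633688
```

Request:
carry_out --pt "1 0.5 0 0 0" --pt "1 1 0 0 0" --pt "1 0.7 0 0 0" --pt "1 0.35 0 0 0" --pt "1 0.2 0 0 0" --pt "1 0 0 0 0" --pt "-1 0 0 0 0" --pt "-1 0 0 0 0" --pt "-1 0 0 0 0" --pt "-1 0 0 0 0" --pt "-1 0 0 0 0" --pt "-1 0 0 0 0" --pt "-1 0 0 0 0" --pt "-1 0 0 0 0" --pt "-1 0 0 0 0"

```text
t: 41.1
tool_pos: [0.5002, -0.0, 0.1087]
tcp_rot: [0.5, 0.5, -0.5, 0.5]
contact_force: [0.2, -0.1, 5.4]
finger_gap: 0.0175
```

Request:
carry_out --pt "-1 -0.4 0 0 0" --pt "-1 -0.8 0 0 0" --pt "-1 -0.8 0 0 0" --pt "-1 0 0 0.4 0" --pt "-1 0 0 0.75 0" --pt "-1 0 0 1 0" --pt "-1 0 0 1 0" --pt "-1 0 0 1 0" --pt "-1 0 0 1 0" --pt "-1 0 0 1 0" --pt "-1 0 0 1 0" --pt "-1 0 0 1 0" --pt "-1 0 0 1 0" --pt "-1 0 0 1 0" --pt "-1 0 0 1 0" --pt "-1 0 0 1 0" --pt "-1 0 0 0.9 0" --pt "-1 0 0 0.5 0" --pt "-1 0 0 0.25 0" --pt "-1 0 0 0 0"

```text
t: 42.77
tool_pos: [0.4994, -0.2768, 0.1477]
tcp_rot: [-0.5, -0.5, 0.5, -0.499]
contact_force: [-0.7, 0.1, -1.6]
finger_gap: 0.0175
```

Request:
carry_out --pt "-1 0 0 0 0" --pt "-1 0 0 0 0" --pt "-1 0.4 0 0 0" --pt "-1 0.4 0 0 0" --pt "-1 0.2 0 0 0" --pt "-1 0 0 0 0" --pt "-1 0 0 0 0"

```text
t: 43.35
tool_pos: [0.4994, -0.2754, 0.1275]
tcp_rot: [0.5, 0.501, -0.5, 0.5]
contact_force: [-0.9, -0.8, -0.8]
finger_gap: 0.0173
```

```bash
cat > held.py <<'E'
from h import *
from m import fitc
import sys
fn,x,y,lo,hi,r=sys.argv[1],*map(float,sys.argv[2:])
p,d,o=snap('wrist',fn); W=cloud('wrist',d,o).reshape(-1,3); W=W[np.isfinite(W[:,0])]
print(o['tool_pos'],o['contact_force'],o['finger_gap'])
s=(np.hypot(W[:,0]-x,W[:,1]-y)<.027)&(W[:,2]>lo)&(W[:,2]<hi); print(s.sum(),*fitc(W[s],r))
E
python3 held.py w19.png .4984 -.2754 .045 .09 .021
```

```text
[ 0.49935273 -0.27544982  0.127467  ] [-0.91748562 -0.79163926 -0.82601804] 0.017290546932715124
540 [ 0.49827038 -0.27446951] 0.0001529178126795062
```

View pics/w19.png

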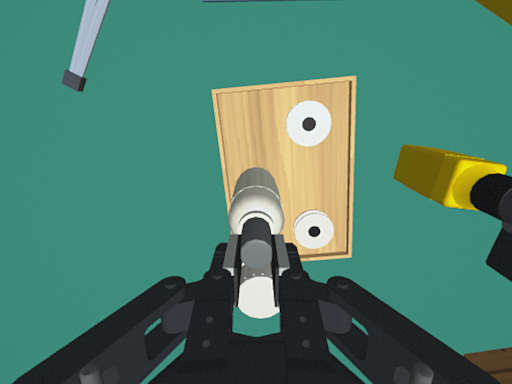

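Request:
carry_out --pt "-1 0.3 0.01 0.06 0" --pt "-1 0.3 0 0 0" --pt "-1 0.15 0 0 0" --pt "-1 0.1 0 0 0" --pt "-1 0.05 0 0 0" --pt "-1 0 0 0 0" --pt "-1 0 0 0 0"

```text
t: 43.98
tool_pos: [0.5, -0.2773, 0.1102]
tcp_rot: [-0.5, -0.5, 0.5, -0.5]
contact_force: [0.5, -0.5, -0.7]
finger_gap: 0.0176
```

```bash
python3 held.py w20.png .4984 -.2754 .03 .08 .021
```

```text
[ 0.50000409 -0.27725262  0.11019158] [ 0.54806457 -0.46571681 -0.66649749] 0.01757044710659488
698 [ 0.49900433 -0.27638616] 0.0002477920748038672
```

Request:
carry_out --pt "-1 0.03 -0.02 -0.03 0" --pt "-1 0.03 0 0 0" --pt "-1 0.02 0 0 0" --pt "-1 0 0 0 0" --pt "-1 0 0 0 0"

```text
t: 44.45
tool_pos: [0.4996, -0.2767, 0.1088]
tcp_rot: [0.5, 0.5, -0.5, 0.5]
contact_force: [-0.7, -0.3, 1.8]
finger_gap: 0.0177
```

Request:
carry_out --pt "-1 0.02 0 0 0" --pt "-1 0 0 0 0" --pt "-1 0 0 0 0"

```text
t: 44.7
tool_pos: [0.4998, -0.2769, 0.1088]
tcp_rot: [0.5, 0.5, -0.5, 0.5]
contact_force: [-1.2, 0.7, 4.6]
finger_gap: 0.0177
```

Touching; release, rise, check.

Request:
carry_out --pt "-0.3 0 0 0 0" --pt "0.3 0 0 0 0" --pt "1 0 0 0 0" --pt "1 0 0 0 0" --pt "1 0 0 0 0" --pt "1 -0.5 0 0 0" --pt "1 -1 0 0 0" --pt "1 -0.8 0 0 0" --pt "1 -0.5 0 0 0" --pt "1 0 0 0 0" --pt "1 0 0 0 0"

```text
t: 45.62
tool_pos: [0.4999, -0.2768, 0.1648]
tcp_rot: [0.5, 0.499, -0.5, 0.501]
contact_force: [0.1, 0.1, 0.0]
finger_gap: 0.0856
```

```bash
python3 -c "
from fit4 import *
a=[('widelid',.5014,-.328),('nozzle',.4985,-.2755)]
run2('w21.png',a)
run2('s21.png',a,'side')
run2('sc21.png',a,'scene')
"
```

```text
[ 0.4999 -0.2768  0.1648] gap 0.0856 t 45.6167
widelid top n 1329 z 0.1295 circ [ 501.7 -328.2] 19.6
  side 439 [ 0.50178296 -0.32859265] 0.00046661668673715954
nozzle top n 488 z 0.1394 circ [ 499.1 -275.4] 9.9
  side 245 [ 0.49895854 -0.27623226] 0.00021254549912372173
[ 0.4993 -0.2764  0.164 ] gap 0.0856 t 45.6667
widelid top n 214 z 0.1316 circ [ 500.3 -329.7] 19.5
  side 170 [ 0.50221917 -0.32880188] 0.0009524473200938396
nozzle top n 63 z 0.1414 circ [ 498.9 -278.5] 11.1
  side 126 [ 0.49924507 -0.27647272] 0.0010317555992754377
[ 0.499  -0.2762  0.1635] gap 0.0855 t 45.7167
widelid top n 302 z 0.1301 circ [ 504.6 -327.6] 19.6
  side 107 [ 0.50399544 -0.32760709] 0.0006870874819279069
nozzle top n 73 z 0.1401 circ [ 502.6 -275.3] 9.8
  side 79 [ 0.5008587  -0.27511121] 0.000722684311892093
```

Request:
carry_out --pt "1 0 -0.05 -0.6 0" --pt "1 0 -0.05 -1 0" --pt "1 0 -0.05 -1 0" --pt "1 0 -0.05 -1 0" --pt "1 0 -0.05 -1 0" --pt "1 0 0 -1 0" --pt "1 0 0 -1 0" --pt "1 0 0 -1 0" --pt "1 0 0 -1 0" --pt "1 0 0 -1 0" --pt "1 0 0 -1 0" --pt "1 0 0 -1 0" --pt "1 0 0 -1 0" --pt "1 0 0 -1 0" --pt "1 0 0 -1 0" --pt "1 0 0 -1 0" --pt "1 0 0 -1 0" --pt "1 0 0 -0.2 0" --pt "1 0 0 0 0" --pt "1 0 0 0 0"

```text
t: 47.43
tool_pos: [0.4939, 0.0594, 0.1638]
tcp_rot: [0.499, 0.5, -0.5, 0.5]
contact_force: [0.6, -0.2, 0.1]
finger_gap: 0.0857
```

```bash
python3 -c "
from fit4 import *
run2('w22.png',[('square',.494,.06)])
"
```

```text
[0.4939 0.0594 0.1638] gap 0.0857 t 47.4333
square top n 1031 z 0.1315 circ [493.9  60. ] 15.0
  side 238 [0.49379049 0.05967865] 0.00019874626069259565
```

Request:
carry_out --pt "1 0.5 0.02 -0.02 0" --pt "1 1 0 0 0" --pt "1 0.9 0 0 0" --pt "1 0.4 0 0 0" --pt "1 0.2 0 0 0" --pt "1 0 0 0 0" --pt "-1 0 0 0 0" --pt "-1 0 0 0 0" --pt "-1 0 0 0 0" --pt "-1 0 0 0 0" --pt "-1 0 0 0 0" --pt "-1 0 0 0 0" --pt "-1 0 0 0 0" --pt "-1 0 0 0 0"

```text
t: 48.65
tool_pos: [0.4955, 0.0598, 0.105]
tcp_rot: [0.5, 0.5, -0.5, 0.5]
contact_force: [-0.1, 0.0, 5.2]
finger_gap: 0.0274
```

Request:
carry_out --pt "-1 -0.4 0 0 0" --pt "-1 -0.8 0 0 0" --pt "-1 -0.8 0 0 0" --pt "-1 0 0 0.4 0" --pt "-1 0 0 0.75 0" --pt "-1 0 0 1 0" --pt "-1 0 0 1 0" --pt "-1 0 0 1 0" --pt "-1 0 0 1 0" --pt "-1 0 0 1 0" --pt "-1 0 0 1 0" --pt "-1 0 0 1 0" --pt "-1 0 0 1 0" --pt "-1 0 0 1 0" --pt "-1 0 0 1 0" --pt "-1 0 0 1 0" --pt "-1 0 0 1 0" --pt "-1 0 0 0.7 0" --pt "-1 0 0 0.3 0" --pt "-1 0 0 0 0"

```text
t: 50.32
tool_pos: [0.4948, -0.2245, 0.1439]
tcp_rot: [-0.5, -0.5, 0.501, -0.5]
contact_force: [0.8, 0.2, -0.7]
finger_gap: 0.027
```

Request:
carry_out --pt "-1 0 0 0 0" --pt "-1 0 0 0 0" --pt "-1 0 0 0 0"

```text
t: 50.57
tool_pos: [0.4947, -0.2221, 0.1441]
tcp_rot: [0.5, 0.501, -0.5, 0.5]
contact_force: [0.7, -0.5, -1.6]
finger_gap: 0.0268
```

```bash
python3 held.py w23.png .494 -.2236 .147 .168 .015
```

```text
[ 0.49473251 -0.22205457  0.14406509] [ 0.68398768 -0.51030758 -1.56216234] 0.026770128117652444
593 [ 0.49396949 -0.22222008] 0.00025876698210976695
```

View pics/w23.png

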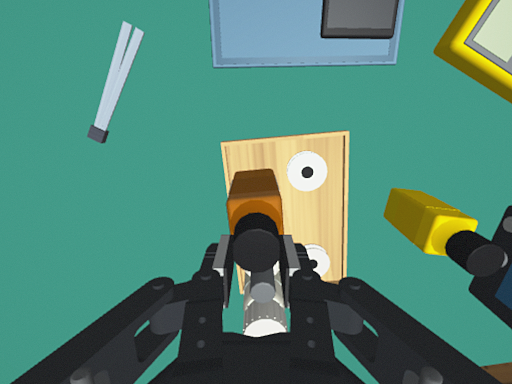

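Request:
carry_out --pt "-1 0.3 0 0.04 0" --pt "-1 0.6 0 0 0" --pt "-1 0.5 0 0 0" --pt "-1 0.25 0 0 0" --pt "-1 0.15 0 0 0" --pt "-1 0 0 0 0" --pt "-1 0 0 0 0" --pt "-1 0 0 0 0"

```text
t: 51.28
tool_pos: [0.4953, -0.2242, 0.1085]
tcp_rot: [0.5, 0.5, -0.5, 0.5]
contact_force: [-0.5, 0.1, -1.6]
finger_gap: 0.0273
```

```bash
python3 held.py w24.png .494 -.2236 .112 .132 .015
```

```text
[ 0.49529195 -0.22419926  0.10851122] [-0.47859716  0.05387244 -1.59805877] 0.027323117720003127
564 [ 0.49453259 -0.22439401] 0.0002560258307558916
```

Request:
carry_out --pt "-1 0.07 -0.02 -0.03 0" --pt "-1 0.05 0 0 0" --pt "-1 0.03 0 0 0" --pt "-1 0 0 0 0" --pt "-1 0 0 0 0"

```text
t: 51.75
tool_pos: [0.4945, -0.2234, 0.1052]
tcp_rot: [-0.5, -0.5, 0.5, -0.5]
contact_force: [0.2, 0.5, -1.5]
finger_gap: 0.027
```

Request:
carry_out --pt "-1 0.03 0 0 0" --pt "-1 0.02 0 0 0" --pt "-1 0 0 0 0"

```text
t: 52.0
tool_pos: [0.4949, -0.2237, 0.1051]
tcp_rot: [0.5, 0.5, -0.5, 0.5]
contact_force: [-2.8, 0.6, 6.1]
finger_gap: 0.0272
```

Request:
carry_out --pt "-0.1 0 0 0 0" --pt "0.5 0 0 0 0" --pt "1 0 0 0 0" --pt "1 0 0 0 0" --pt "1 0 0 0 0" --pt "1 -0.5 0 0 0" --pt "1 -1 0 0 0" --pt "1 -1 0 0 0" --pt "1 -1 0 0 0" --pt "1 -1 0 0 0" --pt "1 -0.5 0 -0.5 0" --pt "1 0 0 -0.5 0" --pt "1 0 0 0 0" --pt "1 0 0 0 0"

```text
t: 53.17
tool_pos: [0.4937, -0.2019, 0.2032]
tcp_rot: [0.499, 0.501, -0.5, 0.5]
contact_force: [-0.3, 0.3, -0.3]
finger_gap: 0.0855
```

```bash
python3 -c "
from fit4 import *
a=[('widelid',.5014,-.328),('nozzle',.4985,-.2755),('square',.494,-.2235)]
run2('w25.png',a)
run2('s25.png',a,'side')
run2('sc25.png',a,'scene')
"
python3 - <<'E'
from h import *
ims=[]
for f in ['scene0.png','sc25.png']:
    i=cv2.imread('pics/'+f)[220:360,110:260]; ims.append(cv2.resize(i,None,fx=2.6,fy=2.6,interpolation=2))
cv2.imwrite('pics/cmp.png',np.hstack(ims))
# reels & square yaw
for f,c in [('scene0.png','scene'),('sc25.png','scene'),('side0.png','side'),('s25.png','side'),('w1.png','wrist'),('w25.png','wrist')]:
    z=np.load(f'pics/{f}.npz'); W=cloud(c,z['d'],dict(tool_pos=z['tp'],tcp_rot=z['tr'])).reshape(-1,3);C=z['p'].reshape(-1,3)
    for y in (-.33,-.222):
        q=np.isfinite(W[:,0])&(np.hypot(W[:,0]-.562,W[:,1]-y)<.035)&(abs(W[:,2]-.016)<.006)&(C.min(1)>190)
        if q.sum(): print(f,'reel',q.sum(),np.median(W[q],0).round(4))
    q=np.isfinite(W[:,0])&(np.hypot(W[:,0]-.494,W[:,1]+.2236)<.032)&(W[:,2]>.03)&(W[:,2]<.085)
    if q.sum()>20: print('  sq body',q.sum(),cv2.minAreaRect((W[q][:,:2]*1000).astype(np.float32)))
E
```

```text
[ 0.4937 -0.2019  0.2032] gap 0.0855 t 53.1667
widelid top n 815 z 0.1295 circ [ 501.4 -327.5] 19.6
  side 385 [ 0.50162078 -0.32852918] 0.0005655883329298384
nozzle top n 289 z 0.1394 circ [ 498.6 -275.5] 10.3
  side 257 [ 0.49879744 -0.27617292] 0.0003190326856554965
square top n 702 z 0.1315 circ [ 493.  -222.9] 14.9
  side 186 [ 0.49293573 -0.22360087] 0.00021829144667020886
[ 0.4937 -0.2024  0.203 ] gap 0.0855 t 53.2167
widelid top n 214 z 0.1314 circ [ 501.4 -329.5] 20.1
  side 170 [ 0.50192289 -0.32887626] 0.0008674633169724129
nozzle top n 62 z 0.1413 circ [ 498.6 -277.5] 10.6
  side 119 [ 0.49916249 -0.27634084] 0.0011350780665879837
square top n 112 z 0.1336 circ [ 491.8 -224.8] 15.6
  side 117 [ 0.49369585 -0.22363368] 0.0008469138260096764
[ 0.4938 -0.2027  0.2029] gap 0.0857 t 53.2667
widelid top n 298 z 0.1302 circ [ 505.3 -328.1] 19.4
  side 110 [ 0.50400856 -0.32743836] 0.0007065405523532269
nozzle top n 79 z 0.1399 circ [ 501.7 -275.2] 10.2
  side 78 [ 0.50101694 -0.27490557] 0.0007277319655999134
square top n 147 z 0.1325 circ [ 495.6 -222.4] 15.4
  side 85 [ 0.4951
[... 481 characters left out ...]
89 -0.3387  0.0179]
  sq body 496 ((483.8934326171875, -234.19175720214844), (27.776607513427734, 52.02583312988281), 46.748714447021484)
s25.png reel 111 [ 0.568  -0.3386  0.0178]
  sq body 496 ((483.0069885253906, -234.28341674804688), (27.81879997253418, 52.387428283691406), 47.433502197265625)
w1.png reel 503 [ 0.5636 -0.3288  0.0157]
w1.png reel 642 [ 0.551  -0.2121  0.0155]
  sq body 339 ((492.30029296875, -205.28248596191406), (7.6237592697143555, 40.907135009765625), 89.03268432617188)
w25.png reel 543 [ 0.5639 -0.3288  0.0156]
w25.png reel 688 [ 0.5514 -0.2113  0.0155]
  sq body 389 ((491.1451416015625, -205.01295471191406), (40.62333297729492, 4.557619571685791), 4.995154857635498)
```

View pics/cmp.png

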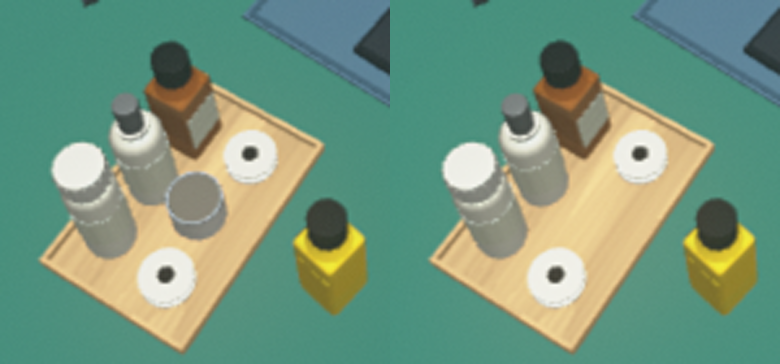

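View pics/sc25.png

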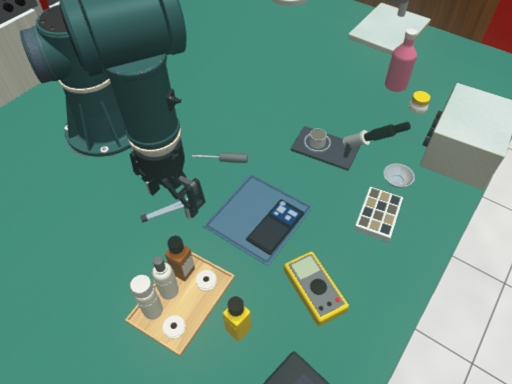

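```bash
python3 -c "
from h import *
print(bot.close_job(), bot.get_obs()['t'])"
```

```text
the job is handed in; nothing more can be done
the job is handed in; nothing more can be done
```

The job is done and handed in at about 53 s on the robot's clock, well under the 152 s limit. No verdict was reported back.

- **What was done:** I stood the square, nozzle and wide-lid bottles, in that order, on the clear half of the mat, gripping each by its cap. I then lifted the tin into the cup of the iron stand and put the bottles back in reverse order. The gripper ended open, about 60 mm above the bottles and touching nothing.
- **Bottles:** My last camera fits show all three upright in the tray. They are about 0.5 to 1 mm from where they started, with the square bottle the furthest out at roughly 0.8 mm in x. Its turn changed by less than about 1° in the side camera. The scene camera read about 4°, which I put down to noise.
- **Tin:** Just after release it lay flat (tilt about 0.1°) and within about 1 mm of the cup's centre. The final picture still shows it there.
- **Reels:** The reels measured within about 1 mm of their starting places, which is within camera noise.
- **Disagreement between cameras:** The scene and side cameras differ from each other by 2 to 3 mm in absolute position. I therefore judged the return spots by each camera's own before and after readings.
- **Forces:** The highest contact force I read was about 9 N, as bottles and tin touched down. No check failed.

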